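# Lay down the kiln props and put them away in the drawer

## Robot

A 6-joint arm with a two-finger parallel gripper is mounted at the origin on the work surface. World frame = base frame: x ahead of the robot, y to its left, z up, the work surface at z = 0. Lengths are in mm, angles in rad, forces in N, time in s.
With the tool pointing down it reaches from about 350 to 775 mm from the base axis. Payload 7.3 kg.
Tool frame: the origin (TCP) lies midway between the tips of the shut fingers; the grasp point (between the pads) lies 19 mm behind it (bot.tcp_to_grasp is the distance from the TCP to the grasp point, in mm); z points along the fingers, y is the line along which they close (so a half turn about z gives the same grasp; the last joint's range is limited). The gripper opens to 92 mm and grips with 3 to 60 N. Pads are 19 mm wide; open, the fingers measure 130 mm over their backs; the gripper's body (75 mm by 190 mm) begins 47 mm behind the grasp point.
Start: joints at [-1.484, 0.342, 1.524, -0, 1.275, -0.146], TCP at [121.141, -510.854, 206.341] pointing down, gripper open.
Joint ranges: [-2.53, 2.53], [-0.77, 2.02], [0.04, 2.7], [-1, 4.14], [0.28, 2.66], [-3.11, 3.11]. Speed limits (rad/s): [2.57, 2.57, 3.14, 3.14, 3.14, 3.14].

## Interface

Orientations are given as [roll, pitch, yaw] about the fixed x, y, z axes, in that order (R = Rz(yaw) Ry(pitch) Rx(roll)).
In Python, from plant import bot, viewer gives the robot as it stands. The module is installed in compiled form; this text tells all that it offers.
- The arm moves only by the shell command python3 -m handwheel 'ROWS'. ROWS is text: rows parted by semicolons, each of 7 numbers parted by spaces: the shift along the tool's x, y, z scaled (see below), then the turn, a rotation vector about the tool's x, y, z scaled (see below), then the opening, from -1 (shut) to 1 (fully open), so that 0 is half open. In form: tx ty tz rx ry rz gripper; .... A call has 1 to 8 rows; each row is the pose to reach, as a shift and turn from the pose commanded when the call began, along the tool's axes at that moment, turning the shorter way round; what a row does not reach only later rows make up. The controller multiplies each number of a shift by 10 cm and each number of a turn by pi rad. A row lasts 1/12 s, in which the tool goes at most 41.7 mm and 7.16 degrees, less where a joint would pass 70% of its speed; a pose out of reach is approached as far as the arm can. A call with a number of a shift or a turn outside -1 to 1 is refused whole. A call with a gripper value outside its range is refused whole. The fingers move at their own pace and stop on an object; the grip force is fixed at half the most. Time passes only in rows, so rows that repeat a pose let the fingers close. It gives the time, the measured TCP pose, the force, the opening and the grip force at its end, in the units of the state.
- bot.get_obs(): the state, without advancing time (a new reading comes with each control period).
- viewer.capture(name): name is "scene" or "top" or "wrist"; returns a dict with "frame" (384x512x3 uint8, red, green, blue), "fov_y" (degrees; the focal length in pixels is half the picture's height over the tangent of half this angle, whatever the lens; pixels are square), "cx", "cy" (the principal point, pixels), "dist_coeffs" ([k1, k2, p1, p2, k3] as OpenCV has them; the pictures are not rectified), "T" (4x4, takes a point from camera to world coordinates). Camera axes: x right, y down, z forward; pixel columns grow to the right and rows downward; lengths in mm; the calibration is good to about 2 mm. A picture is of the moment at which its call begins. There is no depth.
- bot.close_job(): hands the job in; it is judged then, once.
Trained networks look in a picture, given as the dict that the camera call returned (one of the last four; its "shot" number tells which), for a name from the list of things; names that differ only in an ending like _2 or _b are one class to them, and where a whole thing is asked for, a point or a joint stands for the part that bears it (a point fixed in the world has none). Each returns a list of dicts, best first, with "score" (0 to 1); they miss things now and then, are a little off and sometimes report something else, mostly with a low value. They report only what shows in the picture. A call takes as long as a camera call. They do not tell look-alikes from the thing itself.
- viewer.recognise(target, picture): "centre" ([column, row] in pixels, amid what is visible of it).
- viewer.cut_out(target, picture): "pixels" (384x512 bool, what is visible of it) and "centre" ([column, row] in pixels, amid what is visible of it).
The state is a dict: "time": time; "joint_positions": joint angles; "dq": joint speeds; "tau": joint torques, N m; "tool_pos": TCP position; "tcp_rot": TCP orientation; "contact_force": force on the tool from outside, world axes, zero at the start; "moment": the same for the moment, N m; "grip_width": finger opening in mm; "finger_force": force on a finger pad.
Only numpy, scipy, OpenCV 4.12 (cv2) and the standard library are available. Lean on these libraries where they do the work, as an engineer would, in place of code of your own. Each camera call takes 0.05 s, during which the arm holds its last target. There are 200 camera calls.

## Task

Put the kiln props away: first tip every standing prop over onto the kiln shelf, pushing it near its top while the front edge of the shelf stops its foot (never lift one while it stands), until all of them lie on their sides on the shelf. Then pull the drawer of the plywood unit out, lay the props in it on their sides, next to each other on its floor, and push the drawer fully shut. Do not knock over the jar of glass frit that stands beside the shelf.

Things in the scene. Friction and masses are not known exactly. Their poses are not given: they have to be found in the camera images.
- prop_a_mid (a point): cream ceramic kiln prop, 0.35 to 0.7 kg: a square foot 96 x 96 x 18 mm at either end, a 40 x 40 mm square waist 84 mm long between, 120 mm in all. This point is its very middle; own z runs along its length, x and y square to its sides. At first it stands on the bench just short of the shelf's front edge. Standing it is too wide to grip; lying it is gripped across the waist. May be absent.
- prop_b_mid (a point): another prop like prop_a_mid (two or three are present, all alike). The props' ends are ground smooth and slide on the bench (friction about 0.36): pushed near its top, a prop slides upright until the edge of the shelf stops its foot, then tips over.
- prop_c_mid (a point): as prop_a_mid, another such prop. A tipped prop comes to rest either wholly on the slab or with its head on the slab and its foot hooked just behind the slab's front edge, tilted some 5 degrees; both count as lying on the shelf.
- shelf_edge (a point): kiln shelf: flat cream and white ceramic slab 300 x 360 x 10 mm, fixed on the bench, the low stop. This point is the middle of its front edge, on its upper face (10 mm above the bench). Own x points level across the slab, away from the robot (the way to tip; the slab reaches 300 mm that way), own y along the front edge (180 mm to either side). Trays of glass stand on its rear, beyond x = 175 mm.
- drawer (a joint): how far the drawer of the plywood unit is pulled out, in m: 0 shut, 0.229 right out; it starts ajar by 0.02 to 0.09, slides easily (about 1 N) and stays where it is left. The unit stands fixed on the bench, 320 deep x 420 wide x 150 mm high; its top covers the drawer beyond (handle x) = pull-out + 50 mm. The gap under it is low: a prop that stands, or lies on another, does not go in.
- drawer_handle (a point): middle of the drawer's bar handle (level steel bar 11 mm thick, 120 mm long along own y), 35 mm in front of the front panel, whose top edge is 27 mm above the bar. Own x points into the unit (the way it shuts), z up. Moves with the drawer, whose inside spans x 56 to 331 mm, y -189 to 189 mm from here; its floor is 89 mm below this point, its side walls rise 56 mm from the floor.
- jar: glass jar of frit with an aluminium lid, 74 mm across, 90 mm high, standing on the bench just beyond the end of the kiln shelf nearest the plywood unit; origin under its middle, own z up. Must stay standing.
There are look-alikes about, which are no part of the job. What is shaped like the part that bears prop_c_mid but orange is not meant. Leave any red look-alike of the part that bears prop_b_mid alone.

How it is judged:
By the outcome, as a careful person would: the job done as asked, in the order asked, and still so for the second after the job is handed in, with the robot touching nothing.
Of prop_a, prop_b, prop_c only 2 to 3 are there at a start; the rules pass over those that are not, and their reading is None.
At some moment in a run one of prop_a, prop_b, prop_c may be knocked a few centimetres aside while the robot is not near it.
Once in a run the grip may slacken for a moment while it holds something.
It also fails if it takes over 210 s, if anything falls off the work surface, if the arm or the gripper's body presses on something with over 40 N, if the wrist force passes 120 N, or if a joint passes its speed limit or range.

## Working session

There is one attempt and no reset: what is moved stays moved. The work goes in short steps, Python scripts to look and compute and a shell command to move; the robot and the scene stay as the last step left them, time stands still between calls to the robot, and variables do not carry over. Pictures are saved under pics/ and viewed, at most 14 in all, crops included, and the job is handed in when it is done.

```bash
mkdir -p pics
cat > h.py <<'E'
import numpy as np, cv2, json
from scipy.spatial.transform import Rotation as R
from plant import bot, viewer
def save(d,name,box=None,w=None):
    f=d["frame"][:,:,::-1]
    if box: f=f[box[1]:box[3],box[0]:box[2]]
    if w: f=cv2.resize(f,None,fx=w,fy=w,interpolation=cv2.INTER_CUBIC)
    cv2.imwrite("pics/"+name,f)
def K(d):
    f=192/np.tan(np.radians(d["fov_y"])/2); return np.array([[f,0,d["cx"]],[0,f,d["cy"]],[0,0,1.]])
def ray(d,px):
    p=cv2.undistortPoints(np.array(px,float).reshape(-1,1,2),K(d),np.array(d["dist_coeffs"],float)).reshape(-1,2)
    T=np.array(d["T"]); v=np.c_[p,np.ones(len(p))]@T[:3,:3].T
    return T[:3,3],v
def onz(d,px,z):
    o,v=ray(d,px); return o+v*((z-o[2])/v[:,2])[:,None]
def proj(d,P):
    T=np.linalg.inv(np.array(d["T"])); P=np.array(P,float).reshape(-1,3)
    return cv2.projectPoints(P,cv2.Rodrigues(T[:3,:3])[0],T[:3,3],K(d),np.array(d["dist_coeffs"],float))[0].reshape(-1,2)
def go(pos,rpy=None):
    o=bot.get_obs(); Rt=R.from_euler('xyz',o["tcp_rot"]); 
    s=Rt.inv().apply(np.array(pos)-np.array(o["tool_pos"]))/100
    t=np.zeros(3) if rpy is None else (Rt.inv()*R.from_euler('xyz',rpy)).as_rotvec()/np.pi
    print("shift",s.round(3),"turn",t.round(4),"rows",np.ceil(max(np.linalg.norm(s)*100/41.7,np.linalg.norm(t)*180/7.16)))
E
cat > a.py <<'E'
from h import *
np.set_printoptions(suppress=True,precision=1)
o=bot.get_obs(); print(o["tool_pos"],o["tcp_rot"],o["time"])
for c in ["scene","top"]:
    d=viewer.capture(c); save(d,c+"0.png",w=1.5); print(c,np.array(d["T"])[:3,3],d["fov_y"])
    for t in ["prop_a_mid","shelf_edge","drawer","drawer_handle","jar"]:
        print(t,[(np.round(r["centre"],0).tolist(),round(r["score"],2)) for r in viewer.recognise(t,d)])
E
python3 a.py
```

```text
[ 121.1 -510.4  205.6] [-3.1 -0.   0.2] 0.0
scene [1129.7  280.3 1119.4] 45.190804226966975
prop_a_mid []
shelf_edge [([176.0, 246.0], 0.94)]
drawer [([396.0, 316.0], 0.57)]
drawer_handle [([397.0, 315.0], 0.58)]
jar [([250.0, 281.0], 0.69)]
top [ 331.5 -170.7 1415.6] 54.444009726850496
prop_a_mid []
shelf_edge [([292.0, 145.0], 0.62)]
drawer [([142.0, 164.0], 0.73)]
drawer_handle [([139.0, 165.0], 0.94)]
jar [([227.0, 143.0], 0.74)]
```

View pics/top0.png

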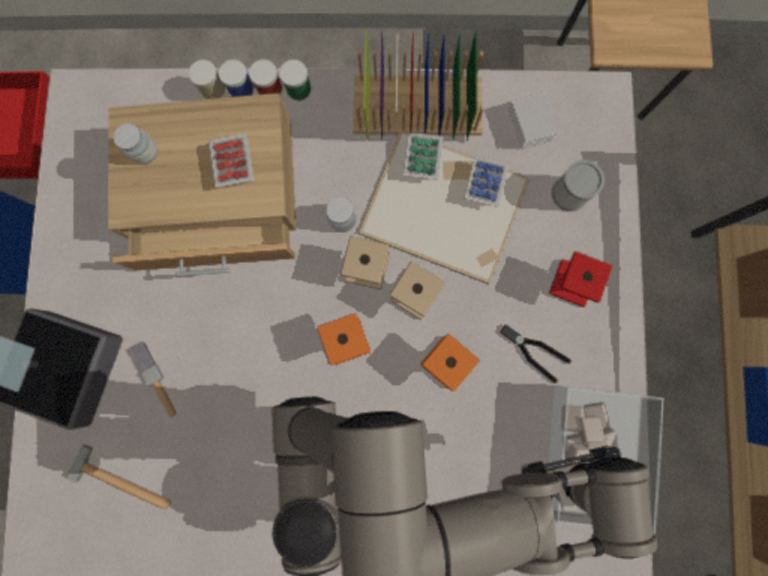

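View pics/scene0.png

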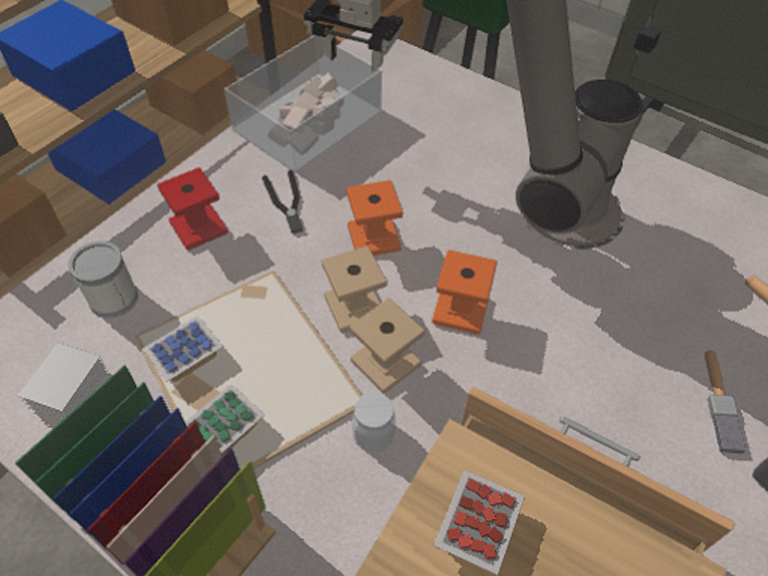

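The top view shows two cream props, with holes at about (365,259) and (417,289) in the enlarged picture. They stand in front of the slab. The two orange props at (343,339) and (450,362) and the red one at (587,277) are look-alikes. The jar is at (341,214) and the drawer handle is at (204,268). I'll crop in to confirm.

```bash
cat > b.py <<'E'
from h import *
d=viewer.capture("top"); save(d,"crop1.png",(200,85,360,205),5)
E
python3 b.py
```

```text
(no output)
```

View pics/crop1.png

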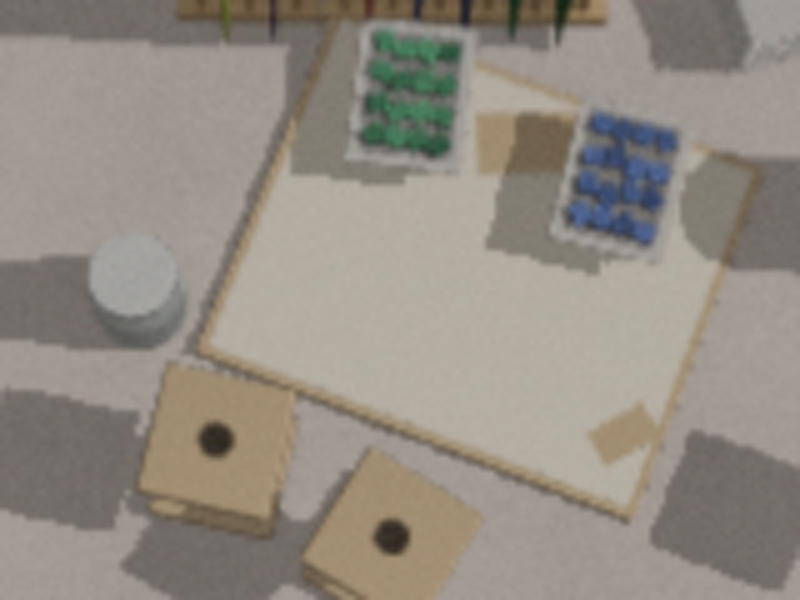

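The crop confirms both props are cream with plain square feet, holes at crop (216,440) and (391,537). The slab's front edge runs from (202,350) to (630,516), and the jar lid is at (135,275).

```bash
cat > c.py <<'E'
from h import *
np.set_printoptions(suppress=True,precision=1)
d=viewer.capture("top"); s=viewer.capture("scene")
c=lambda L:[(200+(u+.5)/5-.5,85+(v+.5)/5-.5) for u,v in L]
sl=onz(d,c([(202,350),(630,516),(757,172)]),10); print("slab",sl, np.linalg.norm(np.diff(sl,axis=0),axis=1))
m=(sl[0]+sl[1])/2; y=sl[0]-sl[1]; y/=np.linalg.norm(y); x=np.array([y[1],-y[0],0]); print("edge",m,"x",x,"yaw",np.arctan2(x[1],x[0]))
def loc(p): return np.c_[(p-m)@x,(p-m)@y]
for n,h,L in [("L",(216,440),[(172,365),(297,392),(270,522),(140,490)]),("R",(391,537),[(372,450),(482,520),(425,612),(305,552)])]:
    q=onz(d,c(L),120); p=onz(d,c([h]),120); e=q[1]-q[0]
    print(n,p,q.mean(0),"loc",loc(p),"sides",np.linalg.norm(q-np.roll(q,1,0),axis=1),"yaw",np.degrees(np.arctan2(e[1],e[0]))%90,"slabyaw",np.degrees(np.arctan2(x[1],x[0]))%90); print(loc(q))
j=onz(d,c([(135,275)]),90); print("jar",j,loc(j))
def tri(a,b):
    o1,v1=ray(d,[a]);o2,v2=ray(s,[b]); A=np.c_[v1[0],-v2[0]]; t=np.linalg.lstsq(A,o2-o1,rcond=None)[0]
    p=o1+t[0]*v1[0];q=o2+t[1]*v2[0]; return (p+q)/2,np.linalg.norm(p-q)
e=lambda L:((L[0]+.5)/1.5-.5,(L[1]+.5)/1.5-.5)
print("handle",tri(e((180,272)),e((637,459))),tri(e((228,265)),e((562,421))))
print("panel ends top",tri(e((113,264)),e((731,524))),tri(e((294,250)),e((471,391))))
print("unit top front corners",onz(d,[e((109,228)),e((289,215))],150))
E
python3 c.py
```

```text
slab [[ 660.6  -75.9   10. ]
 [ 536.1 -404.2   10. ]
 [ 808.8 -505.8   10. ]] [351.2 291. ]
edge [ 598.3 -240.    10. ] x [ 0.9 -0.4  0. ] yaw -0.3626210661162404
L [[570.  -94.7 120. ]] [568.7 -97.3 120. ] loc [[-78.  125.8]] sides [92.4 91.  94.8 94.4] yaw 78.34364434746679 slabyaw 69.22334334900503
[[ -39.4  175.2]
 [ -25.    85.4]
 [-118.3   68.7]
 [-130.8  162.2]]
R [[ 502.8 -218.8  120. ]] [ 505.5 -222.2  120. ] loc [[-96.9 -14. ]] sides [86.4 91.5 76.2 93.5] yaw 57.881403123970784 slabyaw 69.22334334900503
[[ -44.2   20.9]
 [ -62.3  -68.9]
 [-137.2  -55.1]
 [-128.9   38. ]]
jar [[697.4 -30.9  90. ]] [[ 18.5 230.7]]
handle (array([533.2, 350. , 111.5]), np.float64(8.769333255323637)) (array([550.2, 230. , 122.5]), np.float64(5.545200140580279))
panel ends top (array([550.1, 502. , 125.5]), np.float64(3.219982160359755)) (array([587.9,  80.7, 112.8]), np.float64(15.074343978718968))
unit top front corners [[631.3 508.  150. ]
 [666.7  82.  150. ]]
```

```bash
python3 -c "
from h import *
o=bot.get_obs();print(o['tcp_rot'],o['time'],o['contact_force'])
go(o['tool_pos'],[np.pi,0,-.3626])"
```

```text
[3.14146575e+00 1.42984300e-05 2.32805616e-01] 0.75 [-0.53070631 -1.13928321  1.0370121 ]
shift [0. 0. 0.] turn [ 0.     -0.      0.1895] rows 5.0
```

```bash
python3 -m handwheel '0 0 0 0 0 0.1895 0;0 0 0 0 0 0.1895 0;0 0 0 0 0 0.1895 0;0 0 0 0 0 0.1895 0;0 0 0 0 0 0.1895 0;0 0 0 0 0 0.1895 0;0 0 0 0 0 0.1895 0'
for i in 1 2 3 4; do python3 -m handwheel '0.42 -1 0 0 0 0 0;0.42 -1 0 0 0 0 0;0.42 -1 0 0 0 0 0;0.42 -1 0 0 0 0 0'; done
cat > loc.py <<'E'
from h import *
np.set_printoptions(suppress=True,precision=1)
m=np.array([598.3,-240,10]);a=-.3626;x=np.array([np.cos(a),np.sin(a),0]);y=np.array([-x[1],x[0],0])
def loc(p): p=np.atleast_2d(p); return np.c_[(p-m)@x,(p-m)@y,p[:,2]]
if __name__=="__main__":
    o=bot.get_obs();print(o["time"],o["tool_pos"],"rot",o["tcp_rot"].__repr__(),"loc",loc(o["tool_pos"]),"F",o["contact_force"],"w",o["grip_width"],o["finger_force"])
E
python3 loc.py
```

```text
time: 1.33
tool_pos: [121.1, -510.8, 206.3]
tcp_rot: [3.142, -0.0, -0.36]
contact_force: [-0.1, 0.2, 0.1]
grip_width: 50.0
finger_force: 0.0
time: 1.67
tool_pos: [198.4, -428.8, 206.5]
tcp_rot: [-3.14, -0.0, -0.356]
contact_force: [-0.3, -0.9, 0.7]
grip_width: 46.1
finger_force: 0.0
time: 2.0
tool_pos: [272.8, -350.9, 206.5]
tcp_rot: [-3.141, -0.001, -0.356]
contact_force: [0.4, 0.4, -0.8]
grip_width: 46.0
finger_force: 0.0
time: 2.33
tool_pos: [347.4, -272.9, 206.5]
tcp_rot: [-3.141, -0.001, -0.357]
contact_force: [-0.8, -0.5, -0.2]
grip_width: 45.9
finger_force: 0.0
time: 2.67
tool_pos: [422.3, -194.9, 206.3]
tcp_rot: [-3.141, -0.001, -0.357]
contact_force: [-1.0, 0.1, 0.1]
grip_width: 46.1
finger_force: 0.0
2.6667 [ 422.3 -194.9  206.3] rot array([-3.1, -0. , -0.4]) loc [[-180.6  -20.2  206.3]] F [-1.   0.1  0.1] w 46.05502593971615 0.0
```

```bash
python3 -m handwheel '0 -0.05 0.3 0 0 0 0;0 -0.05 0.6 0 0 0 0;0 -0.05 0.97 0 0 0 0;0 -0.05 0.97 0 0 0 0;0 -0.05 0.97 0 0 0 0'
python3 -m handwheel '0.1 0 0 0 0 0 0;0.2 0 0 0 0 0 0;0.27 0 0 0 0 0 0;0.34 0 0 0 0 0 0;0.41 0 0 0 0 0 0;0.48 0 0 0 0 0 0;0.55 0 0 0 0 0 0;0.62 0 0 0 0 0 0'; python3 loc.py
python3 - <<'E'
from h import *
d=viewer.capture("scene"); save(d,"s1.png",(130,120,330,300),3)
E
```

```text
time: 3.08
tool_pos: [420.6, -192.4, 108.6]
tcp_rot: [-3.141, 0.004, -0.362]
contact_force: [1.5, 0.5, -0.1]
grip_width: 45.9
finger_force: 0.0
time: 3.75
tool_pos: [480.4, -214.0, 109.5]
tcp_rot: [3.141, -0.0, -0.362]
contact_force: [-1.3, -0.2, 0.3]
grip_width: 46.5
finger_force: 0.0
3.75 [ 480.4 -214.   109.5] rot array([ 3.1, -0. , -0.4]) loc [[-119.4  -17.5  109.5]] F [-1.3 -0.2  0.3] w 46.539775038556364 0.0
```

View pics/s1.png

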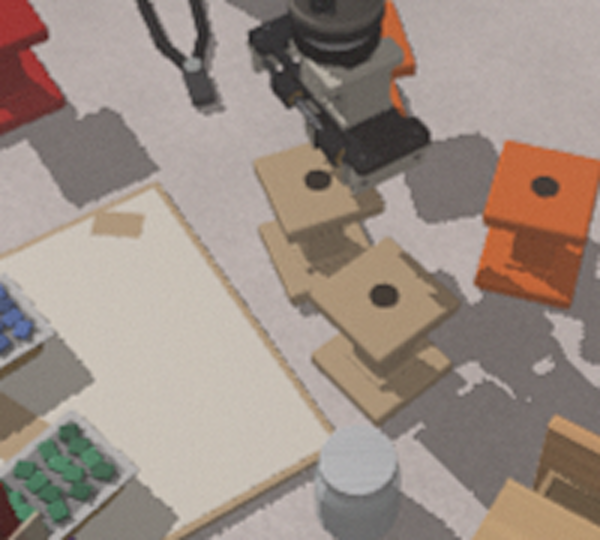

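The near prop (hole at (318,180)) is still upright and touching the fingers, with some way to go to the slab edge. I'll keep pushing.

```bash
python3 -m handwheel '0.06 0 0 0 0 0 0;0.12 0 0 0 0 0 0;0.18 0 0 0 0 0 0;0.24 0 0 0 0 0 0;0.3 0 0 0 0 0 0;0.36 0 0 0 0 0 0'|grep -E 'pos|cont'
python3 -m handwheel '0.06 0 0 0 0 0 0;0.12 0 0 0 0 0 0;0.18 0 0 0 0 0 0;0.24 0 0 0 0 0 0;0.3 0 0 0 0 0 0'|grep -E 'pos|cont'; python3 loc.py
python3 - <<'E'
from h import *
d=viewer.capture("scene"); save(d,"s2.png",(130,120,330,300),3)
E
```

```text
tool_pos: [514.1, -226.7, 109.3]
contact_force: [0.3, 0.4, -0.4]
tool_pos: [542.1, -237.4, 109.3]
contact_force: [-0.4, 0.2, 0.3]
4.7167 [ 542.1 -237.4  109.3] rot array([ 3.1, -0. , -0.4]) loc [[-53.5 -17.5 109.3]] F [-0.4  0.2  0.3] w 46.11603882892068 0.0
```

View pics/s2.png

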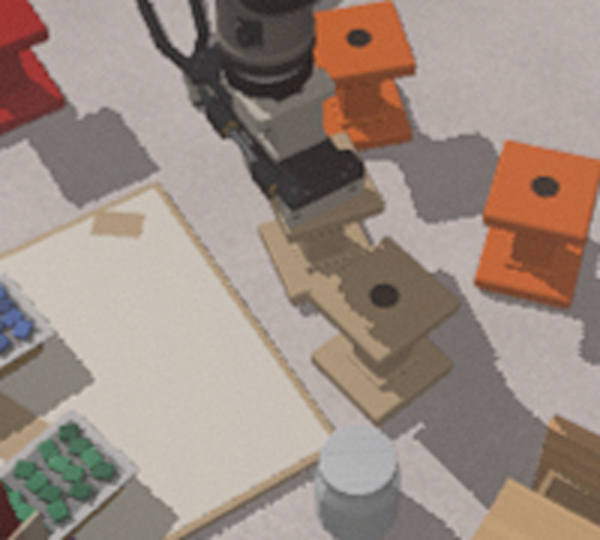

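The prop hasn't moved. The half-open fingers passed over its top with no force, so open tips sit further back than shut ones. I'll back off and push with shut fingers.

```bash
python3 -m handwheel '0 0 -0.3 0 0 0 0;-0.4 0 -0.3 0 0 0 0;-0.7 0 -0.3 0 0 0 -1;-1 0 -0.3 0 0 0 -1;-1 0 -0.3 0 0 0 -1'|grep -E 'pos|cont'
python3 -m handwheel '-0.3 0 0 0 0 0 -1;-0.3 0 0.35 0 0 0 -1;-0.3 0 0.35 0 0 0 -1;-0.3 0 0.35 0 0 0 -1;-0.3 0 0.35 0 0 0 -1'
python3 -m handwheel '0.1 0 0 0 0 0 -1;0.2 0 0 0 0 0 -1;0.27 0 0 0 0 0 -1;0.34 0 0 0 0 0 -1;0.41 0 0 0 0 0 -1;0.48 0 0 0 0 0 -1;0.55 0 0 0 0 0 -1'; python3 loc.py
python3 - <<'E'
from h import *
d=viewer.capture("scene"); save(d,"s3.png",(130,120,330,300),3)
E
```

```text
tool_pos: [443.0, -198.9, 138.8]
contact_force: [0.6, 0.7, -0.3]
time: 5.6
tool_pos: [421.0, -191.7, 105.1]
tcp_rot: [3.141, -0.001, -0.363]
contact_force: [0.5, 0.1, 0.6]
grip_width: 0.8
finger_force: 0.0
time: 6.18
tool_pos: [472.1, -210.8, 104.4]
tcp_rot: [3.142, -0.0, -0.362]
contact_force: [-0.5, 0.4, -0.4]
grip_width: 0.4
finger_force: 0.0
6.1833 [ 472.1 -210.8  104.4] rot array([ 3.1, -0. , -0.4]) loc [[-128.4  -17.5  104.4]] F [-0.5  0.4 -0.4] w 0.43884695337019214 0.0
```

View pics/s3.png

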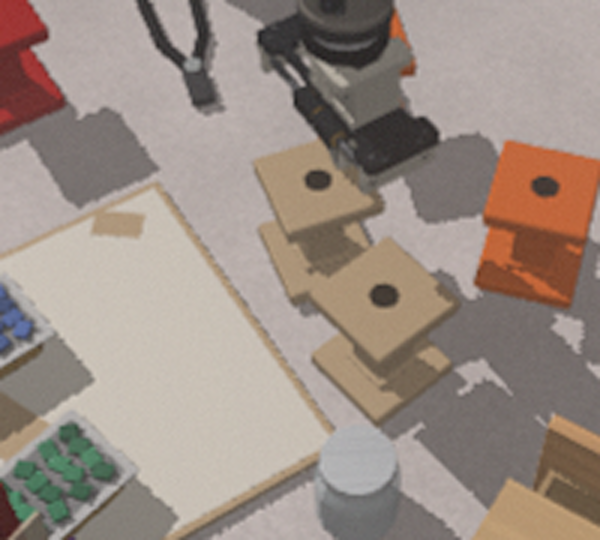

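Run:
```python
from loc import *
d=viewer.capture("scene"); t=viewer.capture("top")
c=lambda u,v:[130+(u+.5)/3-.5,120+(v+.5)/3-.5]
for z in (110,120,130): print(z,loc(onz(d,[c(318,180),c(253,160),c(382,207),c(292,238),c(384,295)],z)).tolist())
p=bot.get_obs()["tool_pos"]; q=proj(d,p)[0]; print("tcp crop",(q-[130,120])*3)
save(t,"t3.png",(220,120,340,210),6)
print("tcp top",(proj(t,p)[0]-[220,120])*6)
```

```text
110 [[-101.86432620351653, -21.176063722105216, 110.00000000000011], [-62.71628551364936, -74.52134178255167, 110.0], [-134.920697971165, 37.38233247561648, 110.00000000000011], [-46.608274923564174, 23.450871154461353, 110.0], [-82.80577475070713, 119.91242435211905, 110.0]]
120 [[-97.761646329577, -14.279377094720969, 120.0], [-59.001445726643226, -67.09616287519974, 120.0], [-130.49052824398763, 43.698880402013486, 120.0], [-43.05301738173551, 29.905438227530823, 120.00000000000011], [-78.89190816402348, 125.41134571422427, 120.0]]
130 [[-93.65896645563737, -7.382690467336732, 130.0], [-55.28660593963724, -59.670983967847754, 129.9999999999999], [-126.06035851681027, 50.01542832841054, 129.9999999999999], [-39.4977598399068, 36.360005300600186, 130.0], [-74.97804157733991, 130.91026707632935, 129.9999999999999]]
tcp crop [343.5 173.6]
tcp top [331.5 487.7]
```

View pics/t3.png

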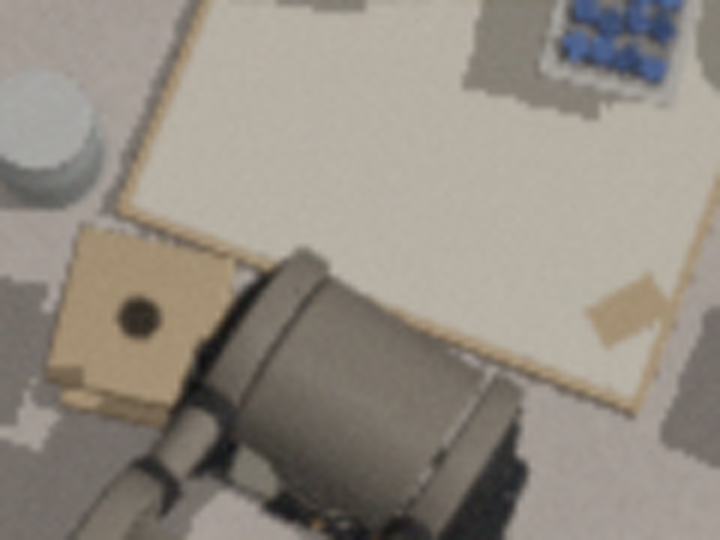

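Run:
```python
from loc import *
d=viewer.capture("scene"); w=viewer.capture("wrist")
A=cv2.resize(d["frame"][150:210,205:285,::-1],(512,384),interpolation=cv2.INTER_CUBIC)
B=cv2.resize(w["frame"][:,:,::-1],(280,210))
C=np.zeros((384,792,3),np.uint8);C[:,:512]=A;C[:210,512:]=B;cv2.imwrite("pics/c3.png",C)
p=bot.get_obs()["tool_pos"]; print("tcp in crop",(proj(d,p)[0]-[205,150])*6.4, "tcp wrist",proj(w,p)[0]*280/512)
print(bot.get_obs()["time"],np.array(w["T"])[:3,3],p)
```

```text
tcp in crop [254.1 177.7] tcp wrist [140.6 123.3]
6.4333 [ 541.5 -237.6  282.6] [ 471.1 -210.4  104.2]
```

View pics/c3.png

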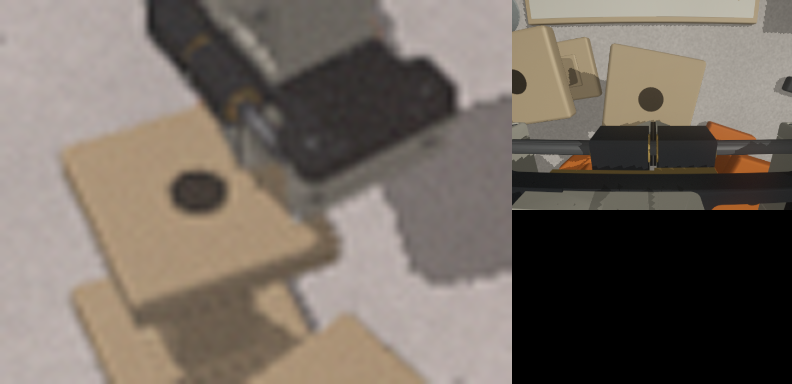

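Run:
```python
from loc import *
w=viewer.capture("wrist"); k=512/280
P=[((u-512)*k,v*k) for u,v in [(650,99),(612,45),(705,62)]]
print(loc(onz(w,P,120)))
save(w,"w3.png",(150,70,380,260),3.4)
print((proj(w,[bot.get_obs()["tool_pos"]])[0]-[150,70])*3.4)
# predicted hole from top estimate, and back face points at z 120 ,y=-17
Q=np.array([m+x*a+y*b+np.array([0,0,110]) for a,b in [(-97,-14),(-134.7,42.5),(-153,-52),(-40.6,23.7),(-59,-70)]])
print((proj(w,Q)-[150,70])*3.4)
```

```text
[[-96.1 -14.9 120. ]
 [-43.4  20.8 120. ]
 [-59.  -68.3 120. ]]
[364. 528.]
[[342.8 382.8]
 [ 24.1 589.4]
 [554.6 682.1]
 [ 91.6  22.3]
 [700.7 147.5]]
```

View pics/w3.png

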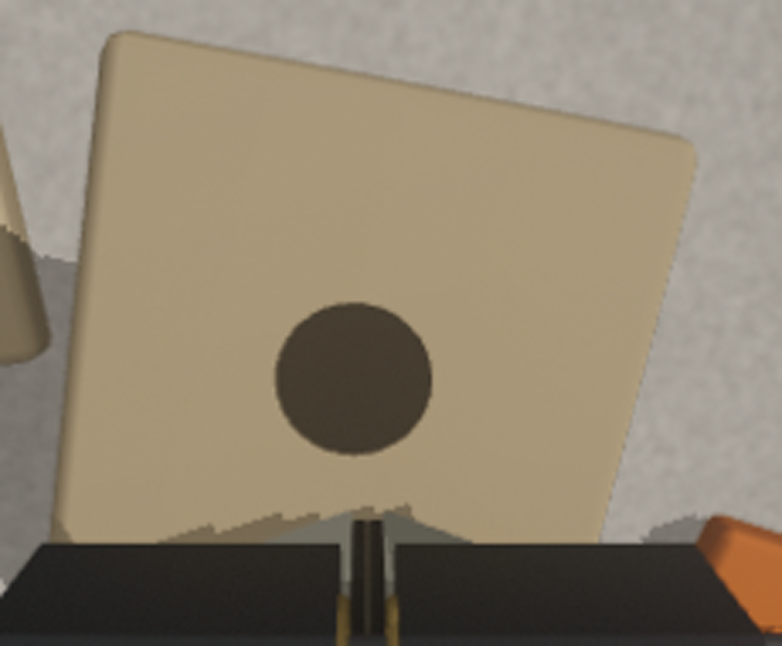

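The wrist view puts the prop at (-96,-15) in the slab frame. The fingertip lies just over its rear edge at (365,520), casting a shadow on the top, so the tip is higher than I assumed. I'll back off, go lower and push again.

```bash
python3 -m handwheel '-0.3 0 0 0 0 0 -1;-0.55 0 0 0 0 0 -1;-0.55 0 0.15 0 0 0 -1;-0.55 0 0.15 0 0 0 -1;-0.55 0 0.15 0 0 0 -1'|grep -E 'pos|cont'
for i in 1 2; do python3 -m handwheel '0.07 0 0 0 0 0 -1;0.14 0 0 0 0 0 -1;0.21 0 0 0 0 0 -1;0.28 0 0 0 0 0 -1;0.28 0 0 0 0 0 -1'|grep -E 'pos|cont'; done
python3 - <<'E'
from h import *
d=viewer.capture("scene"); w=viewer.capture("wrist")
C=np.zeros((420,792,3),np.uint8);C[:360,:400]=cv2.resize(d["frame"][120:300,130:330,::-1],(400,360));C[:294,400:]=cv2.resize(w["frame"][:,:,::-1],(392,294));cv2.imwrite("pics/c4.png",C)
E
```

```text
tool_pos: [419.8, -191.0, 89.4]
contact_force: [-0.2, -1.1, 1.1]
tool_pos: [447.8, -201.7, 89.4]
contact_force: [-0.1, 0.5, 0.9]
tool_pos: [474.1, -211.7, 89.4]
contact_force: [-0.7, 0.1, 0.2]
```

View pics/c4.png

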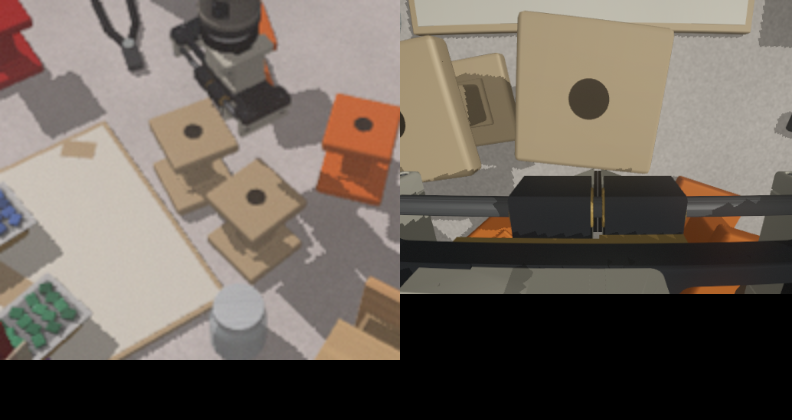

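The prop now slides: the wrist view shows it moved ahead of the finger, hole at (588,99). I'll keep pushing until it tips.

```bash
cat > st.py <<'E'
from loc import *
import sys
for c in sys.argv[1:] or ["scene"]:
    d=viewer.capture(c); 
    for r in viewer.cut_out("prop_a_mid",d):
        mk=r["pixels"].astype(bool); col=d["frame"][mk].mean(0)
        q=cv2.minAreaRect(np.argwhere(mk)[:,::-1].astype(np.float32))
        print(c,np.round(r["centre"],1),round(r["score"],2),"n",mk.sum(),"rgb",col.astype(int),"rect",np.round(q[1],0),round(q[2]),"loc@58",loc(onz(d,[r["centre"]],58))[0])
E
for i in 1 2 3; do python3 -m handwheel '0.06 0 0 0 0 0 -1;0.12 0 0 0 0 0 -1;0.18 0 0 0 0 0 -1;0.24 0 0 0 0 0 -1;0.3 0 0 0 0 0 -1;0.3 0 0 0 0 0 -1'|grep -E 'pos|cont'; done; python3 loc.py; python3 st.py scene top wrist
```

```text
tool_pos: [501.7, -222.1, 89.3]
contact_force: [-0.5, 0.2, -0.3]
tool_pos: [530.0, -232.9, 89.3]
contact_force: [-0.7, 0.2, -0.0]
tool_pos: [557.8, -243.4, 89.3]
contact_force: [-1.5, 0.1, 0.4]
9.3333 [ 557.8 -243.4   89.3] rot array([ 3.1, -0. , -0.4]) loc [[-36.6 -17.6  89.3]] F [-1.5  0.1  0.4] w 0.4257394568820313 0.0
```

```bash
python3 -m handwheel '0.06 0 0 0 0 0 -1;0.12 0 0 0 0 0 -1;0.18 0 0 0 0 0 -1;0.24 0 0 0 0 0 -1;0.24 0 0 0 0 0 -1'|grep -E 'pos|cont'
python3 - <<'E'
from h import *
d=viewer.capture("scene"); w=viewer.capture("wrist")
for n,q in(("s",d),("w",w)):
  for t in ["prop_a_mid","prop_b_mid","jar"]: print(n,t,[(np.round(r["centre"],0).tolist(),round(r["score"],2)) for r in viewer.recognise(t,q)])
C=np.zeros((420,792,3),np.uint8);C[:360,:400]=cv2.resize(d["frame"][120:300,130:330,::-1],(400,360));C[:294,400:]=cv2.resize(w["frame"][:,:,::-1],(392,294));cv2.imwrite("pics/c5.png",C)
E
```

```text
tool_pos: [580.3, -251.9, 89.3]
contact_force: [-0.6, 0.9, -0.2]
s prop_a_mid []
s prop_b_mid [([130.0, 138.0], 0.84), ([195.0, 209.0], 0.81)]
s jar [([252.0, 278.0], 0.72)]
w prop_a_mid []
w prop_b_mid [([250.0, 126.0], 0.84)]
w jar [([11.0, 159.0], 0.93)]
```

View pics/c5.png

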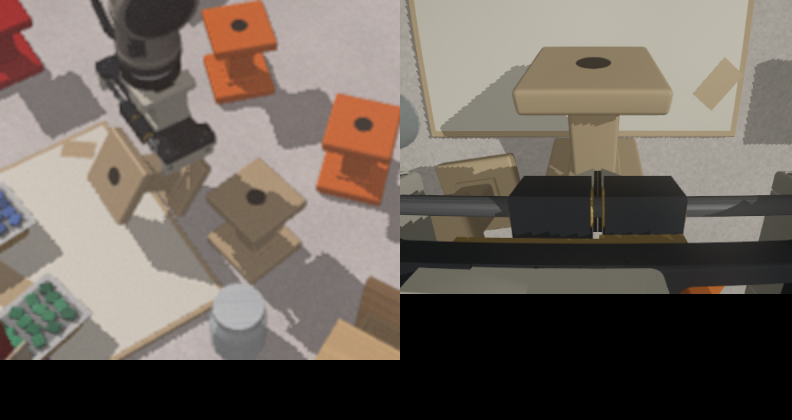

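The prop is tilted well over the edge, head at (593,62) in the wrist view and square to the slab, with the other prop untouched. I'll push a bit more.

```bash
sed -i 's/"prop_a_mid",d/"prop_b_mid",d/' st.py; python3 st.py wrist scene; for i in 1 2; do python3 -m handwheel '0.05 0 0 0 0 0 -1;0.1 0 0 0 0 0 -1;0.15 0 0 0 0 0 -1;0.2 0 0 0 0 0 -1;0.2 0 0 0 0 0 -1'|grep -E 'pos|cont'; python3 st.py wrist scene;done
```

```text
wrist [252.9 121.5] 0.66 n 19352 rgb [140 125  99] rect [185. 185.] 1 loc@58 [ 49.1 -14.6  58. ]
scene [192.2 216.3] 0.94 n 1259 rgb [134 117  98] rect [45. 52.] 64 loc@58 [ 47.3 -10.7  58. ]
scene [131.3 137.4] 0.92 n 1485 rgb [139  54  53] rect [49. 35.] 72 loc@58 [  65.5 -378.4   58. ]
tool_pos: [598.7, -258.9, 89.2]
contact_force: [-0.4, -1.5, 0.2]
wrist [249.7 126.5] 0.87 n 14549 rgb [138 124  98] rect [147. 180.] 90 loc@58 [ 67.1 -12.4  58. ]
scene [131.8 136.8] 0.93 n 1532 rgb [139  55  54] rect [49. 36.] 69 loc@58 [  63. -380.   58.]
scene [188.1 216.6] 0.61 n 1232 rgb [133 117  98] rect [54. 44.] 6 loc@58 [ 57.4 -15.9  58. ]
tool_pos: [617.3, -266.0, 89.2]
contact_force: [-0.1, 0.9, 0.7]
wrist [250.3 145.5] 0.56 n 12102 rgb [134 119  94] rect [174. 120.] 0 loc@58 [ 73.9 -12.8  58. ]
scene [187.7 217.2] 0.85 n 1162 rgb [131 115  97] rect [45. 53.] 90 loc@58 [ 59.3 -14.7  58. ]
scene [129.7 135.6] 0.57 n 1575 rgb [140  57  55] rect [51. 36.] 72 loc@58 [  66.5 -388.3   58. ]
```

```bash
python3 -m handwheel '0 0 -0.4 0 0 0 -1;0 0 -0.8 0 0 0 -1;0 0 -1 0 0 0 -1;0 0 -1 0 0 0 -1'|grep -E 'pos|cont'
python3 st.py scene
for i in 1 2; do python3 -m handwheel '-0.97 -0.71 0 0 0 0 -1;-0.97 -0.71 0 0 0 0 -1;-0.97 -0.71 0 0 0 0 -1;-0.97 -0.71 0 0 0 0 -1'|grep -E 'pos|cont'; done
python3 - <<'E'
from loc import *
d=viewer.capture("top"); w=viewer.capture("wrist")
for n,q in(("t",d),("w",w)):
  for t in ["prop_b_mid","prop_c_mid"]: print(n,t,[(np.round(r["centre"],0).tolist(),round(r["score"],2),loc(onz(q,[r["centre"]],90)).tolist()) for r in viewer.recognise(t,q)])
C=np.zeros((420,792,3),np.uint8);C[:360,:400]=cv2.resize(d["frame"][70:250,170:370,::-1],(400,360));C[:294,400:]=cv2.resize(w["frame"][:,:,::-1],(392,294));cv2.imwrite("pics/c6.png",C)
E
python3 loc.py
```

```text
tool_pos: [618.6, -266.8, 196.1]
contact_force: [-0.2, 0.1, 0.6]
scene [194.2 215.5] 0.74 n 1614 rgb [141 124 104] rect [47. 53.] 65 loc@58 [ 41.4 -10.1  58. ]
scene [130.8 136.6] 0.62 n 1530 rgb [139  54  53] rect [49. 35.] 69 loc@58 [  65.4 -382.4   58. ]
scene [398.2 316.7] 0.62 n 5549 rgb [119  96  74] rect [197.  38.] 28 loc@58 [-231.3  510.    58. ]
tool_pos: [545.5, -158.6, 186.9]
contact_force: [0.8, -0.9, -0.1]
tool_pos: [480.4, -59.0, 187.7]
contact_force: [0.1, 0.4, 0.1]
t prop_b_mid [([291.0, 164.0], 0.83, [[19.564681425688285, -19.89925747031353, 90.0]]), ([386.0, 187.0], 0.78, [[68.11027088533763, -368.6701899550863, 90.0]])]
t prop_c_mid [([295.0, 243.0], 0.91, [[-240.01428055655106, -134.91387368320267, 90.0]]), ([232.0, 226.0], 0.83, [[-264.88616229665104, 91.76854579105822, 90.0]]), ([254.0, 168.0], 0.82, [[-44.58717384893613, 99.35540828119827, 90.0]])]
w prop_b_mid [([407.0, 16.0], 0.56, [[-23.696158755477793, 0.18882195927410028, 90.0]])]
w prop_c_mid [([465.0, 208.0], 0.73, [[-195.254976925853, -82.18666751377518, 90.0]]), ([257.0, 74.0], 0.68, [[-71.12831892021981, 126.57879980009035, 89.99999999999994]]), ([278.0, 214.0], 0.67, [[-201.0050790683551, 105.9258938137501, 90.0]])]
13.2833 [485.7 -64.9 188.7] rot array([ 3.1,  0. , -0.4]) loc [[-167.3  123.8  188.7]] F [-0.1  0.7  0.5] w -0.12922464154766844 0.0
```

View pics/c6.png

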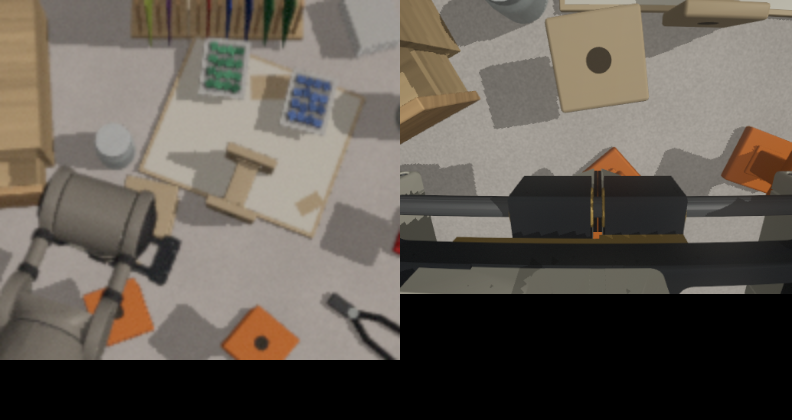

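The first prop lies on the slab with its foot at the front edge, top view about (240,185). The second stands at wrist (598,60). Now I'll tip that one.

```bash
python3 -m handwheel '0 0 0.4 0 0 0 -1;0 0 0.8 0 0 0 -1;0 0 0.99 0 0 0 -1;0 0 0.99 0 0 0 -1;0 0 0.99 0 0 0 -1'|grep -E 'pos|cont'
for i in 1 2 3 4; do python3 -m handwheel '0.06 0 0 0 0 0 -1;0.12 0 0 0 0 0 -1;0.18 0 0 0 0 0 -1;0.24 0 0 0 0 0 -1;0.3 0 0 0 0 0 -1;0.36 0 0 0 0 0 -1;0.4 0 0 0 0 0 -1'|grep -E 'pos|cont'; done; python3 loc.py
python3 - <<'E'
from loc import *
for c in ("wrist","scene"):
  q=viewer.capture(c)
  for t in ["prop_b_mid","prop_c_mid","jar"]: print(c,t,[(np.round(r["centre"],0).tolist(),round(r["score"],2),loc(onz(q,[r["centre"]],70)).tolist()) for r in viewer.recognise(t,q)])
E
```

```text
tool_pos: [485.2, -64.6, 89.6]
contact_force: [0.8, -0.3, -0.2]
tool_pos: [522.9, -78.1, 90.4]
contact_force: [-3.6, 1.8, 1.6]
tool_pos: [561.0, -92.9, 90.3]
contact_force: [-2.7, 1.5, 1.9]
tool_pos: [598.5, -107.0, 90.3]
contact_force: [-1.4, 0.3, -0.3]
tool_pos: [635.7, -121.1, 90.3]
contact_force: [0.7, -0.3, -0.9]
16.0333 [ 635.7 -121.1   90.3] rot array([ 3.1, -0. , -0.4]) loc [[ -7.2 124.5  90.3]] F [ 0.7 -0.3 -0.9] w 0.4832424502332439 0.0
wrist prop_b_mid []
wrist prop_c_mid [([249.0, 147.0], 0.61, [[40.15778293862505, 129.56181665423614, 70.0]]), ([445.0, 379.0], 0.53, [[-164.20274176148516, -41.75869659337579, 70.0]]), ([51.0, 299.0], 0.17, [[-79.96601522312781, 288.7371395387766, 70.0]])]
wrist jar []
scene prop_b_mid [([188.0, 216.0], 0.76, [[60.29134595000616, -9.220242548956964, 70.0]]), ([130.0, 138.0], 0.63, [[73.16449316762989, -367.53943737436776, 70.0]])]
scene prop_c_mid [([256.0, 132.0], 0.86, [[-275.40390686417527, -178.81250938190962, 70.0]]), ([308.0, 194.0], 0.85, [[-266.4795931396521, 105.51286177125029, 70.0]]), ([215.0, 254.0], 0.62, [[56.551380574140616, 132.57585580462901, 70.0]])]
scene jar [([251.0, 282.0], 0.67, [[20.814563841834886, 250.72233074819013, 70.0]]), ([396.0, 314.0], 0.27, [[-227.18237505188975, 503.7579787191647, 70.0]])]
```

```bash
python3 -m handwheel '0.05 0 0 0 0 0 -1;0.1 0 0 0 0 0 -1;0.15 0 0 0 0 0 -1;0.2 0 0 0 0 0 -1;0.25 0 0 0 0 0 -1;0.3 0 0 0 0 0 -1;0.3 0 0 0 0 0 -1'|grep -E 'pos|cont'
for i in 1 2; do python3 -m handwheel '0 0 -0.4 0 0 0 -1;0 0 -0.8 0 0 0 -1;0 0 -1 0 0 0 -1;0 0 -1 0 0 0 1'|grep -E 'pos|cont'; done
python3 -m handwheel '-0.5 0.2 -0.5 0 0 0 1;-1 0.5 -0.5 0 0 0 1;-1 0.5 -0.5 0 0 0 1;-1 0.5 -0.5 0 0 0 1;-1 0.5 -0.5 0 0 0 1'
python3 - <<'E'
from loc import *
for c in ("wrist","scene"):
  q=viewer.capture(c)
  for t in ["prop_b_mid","prop_c_mid","jar"]: print(c,t,[(np.round(r["centre"],0).tolist(),round(r["score"],2),loc(onz(q,[r["centre"]],70)).tolist()) for r in viewer.recognise(t,q)])
  if c=="wrist":save(q,"w7.png",w=1.5)
  else: save(q,"s7.png",(130,120,330,300),3)
E
```

```text
tool_pos: [663.8, -131.8, 90.1]
contact_force: [-0.1, 0.8, 0.1]
tool_pos: [665.6, -132.1, 197.0]
contact_force: [0.7, -0.0, 1.1]
tool_pos: [664.5, -131.8, 296.2]
contact_force: [0.2, -1.1, 0.3]
time: 18.1
tool_pos: [550.2, -142.8, 340.9]
tcp_rot: [3.142, -0.001, -0.364]
contact_force: [0.6, -0.0, -0.9]
grip_width: 35.9
finger_force: 0.0
wrist prop_b_mid [([320.0, 70.0], 0.85, [[41.53264861046332, -14.341531005469257, 70.0]]), ([506.0, 59.0], 0.83, [[62.32326413491553, -284.3104405957793, 70.0]])]
wrist prop_c_mid [([218.0, 68.0], 0.8, [[44.16896573612447, 129.4947397737741, 70.0]]), ([386.0, 220.0], 0.66, [[-185.48698477754277, -134.69751624697557, 70.0]]), ([243.0, 253.0], 0.65, [[-242.71552081915496, 97.82812016767062, 70.0]])]
wrist jar [([149.0, 84.0], 0.89, [[24.83977692693125, 228.73491730636556, 70.0]])]
scene prop_b_mid [([132.0, 140.0], 0.89, [[69.69234607494354, -355.76005759277234, 70.0]]), ([195.0, 215.0], 0.66, [[42.93952352118579, -2.1658131159044847, 70.0]])]
scene prop_c_mid [([310.0, 196.0], 0.74, [[-264.65286257828797, 114.02830689531545, 70.0]]), ([247.0, 154.0], 0.58, [[-200.74616585953473, -115.4247502735232, 70.0]]), ([223.0, 252.0], 0.55, [[37.34299269395755, 139.8372381869144, 70.0]])]
scene jar [([249.0, 279.0], 0.92, [[21.06602630672262, 240.5163540503177, 70.0]])]
```

View pics/w7.png

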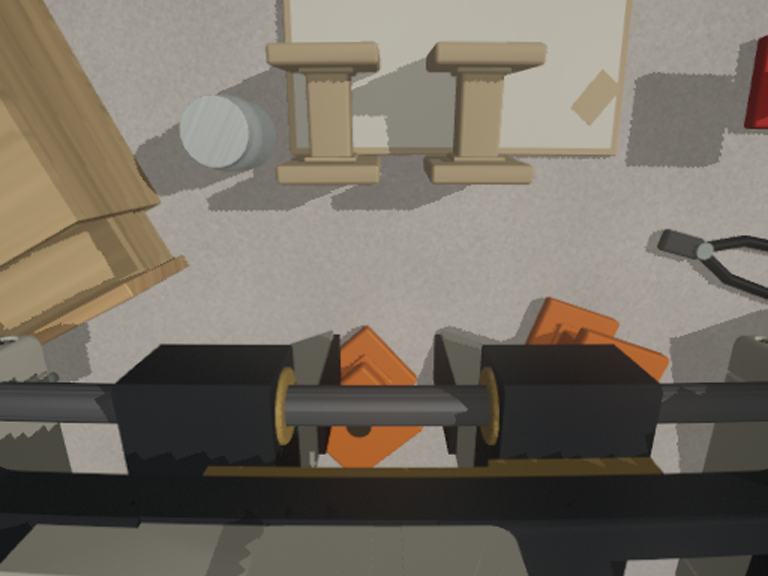

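Both props lie on the slab, waists near (330,120) and (478,120), feet at the edge. The jar is upright at (218,132). Next I'll work out the fingertip height from this picture and the lying poses.

Run:
```python
from loc import *
o=bot.get_obs(); w=viewer.capture("wrist"); e=lambda u,v:((u+.5)/1.5-.5,(v+.5)/1.5-.5)
print("f",K(w)[0,0],"w now",o["grip_width"])
Rt=R.from_euler('xyz',o["tcp_rot"]).as_matrix(); T=np.array(o["tool_pos"])
print("cam in tool",(np.array(w["T"])[:3,3]-T)@Rt)
print("camz in tool",(np.array(w["T"])[:3,2])@Rt)
for h in (0,10,20,30):
  P=[T+Rt@np.array([a,b,-h]) for a in(9.5,-9.5) for b in (-18,18)]
  print(h,((proj(w,P)+.5)*1.5-.5).round().tolist())
pts={"Lwf":(328,78),"Lwn":(331,156),"Rwf":(478,76),"Rwn":(478,158)}
for k,v in pts.items(): print(k,loc(onz(w,[e(*v)],78))[0])
for k,v in {"L n-foot top edge":[(279,167),(379,167)],"R":[(427,168),(532,168)],"L head top":[(267,46),(379,46)],"Rhead":[(428,62),(545,62)]}.items(): print(k,loc(onz(w,[e(*q) for q in v],106)))
# handle
for c in("wrist","top","scene"):
  q=viewer.capture(c); print(c,[(np.round(r["centre"],1).tolist(),round(r["score"],2)) for r in viewer.recognise("drawer_handle",q)])
```

```text
f 299.71312268782003 w now 67.94125400815344
cam in tool [  75.2    0.5 -178.5]
camz in tool [-0.3 -0.   1. ]
0 [[343.0, 317.0], [428.0, 317.0], [344.0, 358.0], [427.0, 358.0]]
10 [[341.0, 326.0], [431.0, 326.0], [342.0, 369.0], [429.0, 369.0]]
20 [[338.0, 335.0], [433.0, 335.0], [340.0, 380.0], [432.0, 380.0]]
30 [[335.0, 346.0], [436.0, 346.0], [337.0, 393.0], [434.0, 393.0]]
Lwf [ 65.8 128.1  78. ]
Lwn [ -3.  127.3  78. ]
Rwf [67.8 -8.1 78. ]
Rwn [ -4.6 -11.7  78. ]
L n-foot top edge [[-12.3 170.7 106. ]
 [-12.5  81.5 106. ]]
R [[-13.3  38.8 106. ]
 [-12.7 -55.2 106. ]]
L head top [[ 87.  175.2 106. ]
 [ 86.5  81.2 106. ]]
Rhead [[ 74.1  39.9 106. ]
 [ 75.1 -59.4 106. ]]
wrist [([54.1, 183.1], 0.94), ([148.6, 88.6], 0.64)]
top [([140.5, 163.9], 0.75)]
scene [([396.9, 313.2], 0.69)]
```

Run:
```python
from loc import *
print(bot.tcp_to_grasp); go([450,270,330],[np.pi,0,.085])
t=viewer.capture("top");s=viewer.capture("scene")
for n in ("drawer_handle","drawer"):
  a=viewer.cut_out(n,t);b=viewer.cut_out(n,s)
  for r in a[:1]: print(n,"top",r["centre"],r["pixels"].sum(),cv2.minAreaRect(np.argwhere(r["pixels"])[:,::-1].astype(np.float32)))
  for r in b[:1]: print(n,"scene",r["centre"],r["pixels"].sum(),cv2.minAreaRect(np.argwhere(r["pixels"])[:,::-1].astype(np.float32)))
```

```text
18.8
shift [-2.4 -3.5  0.1] turn [ 0.  -0.  -0.1] rows 11.0
drawer_handle top [139.4, 162.8] 3226 ((134.57070922851562, 165.13433837890625), (34.64929962158203, 120.01656341552734), 85.42607879638672)
drawer_handle scene [399.7, 312.6] 5821 ((397.8778076171875, 310.3995056152344), (197.28857421875, 39.72898864746094), 28.55581283569336)
drawer top [138.3, 164.8] 3147 ((135.017822265625, 164.9549560546875), (34.3919563293457, 118.98577880859375), 85.03025817871094)
drawer scene [397.6, 314.2] 5671 ((398.0263671875, 310.60369873046875), (196.88613891601562, 38.798728942871094), 28.24973487854004)
```

```bash
for i in 1 2 3 4; do python3 -m handwheel '-0.6 -0.88 0 0 0 0 1;-0.6 -0.88 0 0 0 0 1;-0.6 -0.88 0 0 0 0 1;-0.6 -0.88 0 0 0 0 1'|grep -E 'pos'; done
python3 -m handwheel '0 0 0 0 0 -0.1427 1;0 0 0 0 0 -0.1427 1;0 0 0 0 0 -0.1427 1;0 0 0 0 0 -0.1427 1;0 0 0 0 0 -0.1427 1'|grep -E 'pos|rot'
python3 - <<'E'
from h import *
d=viewer.capture("wrist"); s=viewer.capture("scene"); t=viewer.capture("top")
C=np.zeros((600,800,3),np.uint8);C[:,:]=cv2.resize(d["frame"][:,:,::-1],(800,600))
C[300:600,500:800]=cv2.resize(s["frame"][240:320,355:435,::-1],(300,300),interpolation=cv2.INTER_CUBIC)
C[300:600,0:300]=cv2.resize(t["frame"][140:200,110:170,::-1],(300,300),interpolation=cv2.INTER_CUBIC)
cv2.imwrite("pics/h8.png",C)
E
```

```text
tool_pos: [525.8, -35.0, 341.2]
tool_pos: [501.1, 67.8, 340.8]
tool_pos: [476.5, 170.8, 340.4]
tool_pos: [451.9, 274.0, 340.0]
tool_pos: [453.3, 269.9, 340.2]
tcp_rot: [3.141, -0.0, 0.087]
```

View pics/h8.png

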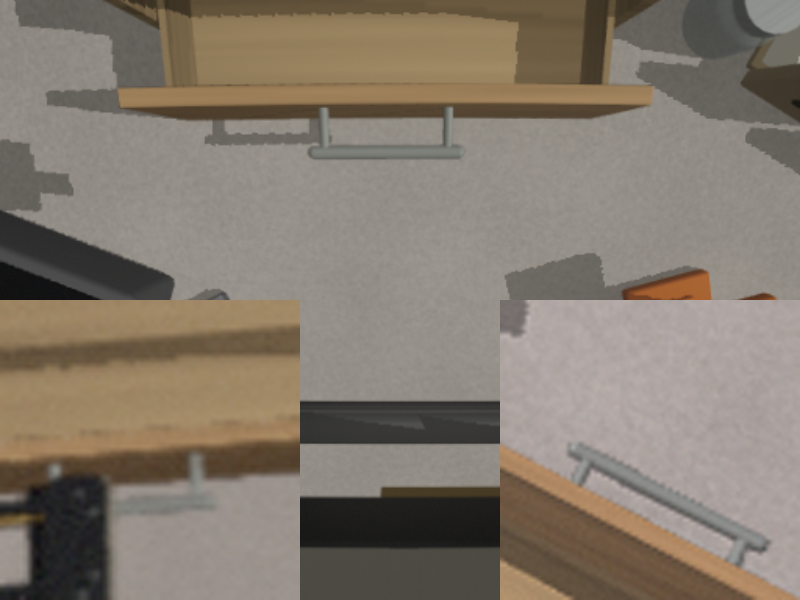

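The wrist view shows the drawer bar from (310,153) to (463,153). The scene inset shows the same bar from (572,448) to (767,545). I'll triangulate it.

```bash
python3 - <<'E'
from loc import *
w=viewer.capture("wrist"); s=viewer.capture("scene")
e=lambda u,v:((u+.5)*.64-.5,(v+.5)*.64-.5); i=lambda u,v:(355+(u-500+.5)*80/300-.5,240+(v-300+.5)*80/300-.5)
def tri(a,b):
    o1,v1=ray(w,[a]);o2,v2=ray(s,[b]); A=np.c_[v1[0],-v2[0]]; t=np.linalg.lstsq(A,o2-o1,rcond=None)[0]
    p=o1+t[0]*v1[0];q=o2+t[1]*v2[0]; return (p+q)/2,np.linalg.norm(p-q)
print(tri(e(310,153),i(766,545)),tri(e(463,153),i(573,448)))
for z in (90,100,110,120):
  a=onz(w,[e(310,153),e(463,153),e(118,88),e(651,86)],z); b=onz(s,[i(766,545),i(573,448)],z)
  print(z,a.tolist(),np.linalg.norm(a[0]-a[1]),np.linalg.norm(b[0]-b[1]),np.linalg.norm(a[2]-a[3]))
E
python3 loc.py
```

```text
(array([528.8, 354.3, 113.7]), np.float64(1.2394877163389806)) (array([539.5, 228. , 111.8]), np.float64(2.8734459366844263))
90 [[528.9853507515625, 358.16983662222225, 90.0], [539.9218926473516, 223.90559414971773, 90.0], [571.6273959677573, 527.175877905262, 90.0], [610.3032166575003, 68.24662524240978, 90.0]] 134.70892604186938 128.90490148880426 460.5560531094008
100 [[528.9523028553949, 356.25212189411576, 100.0], [539.6337795288894, 225.119229274132, 100.0], [570.5998378465291, 521.3165549522021, 99.99999999999994], [608.3736497572947, 73.09058427403451, 100.0]] 131.5672051493479 127.65265126968725 449.8148304098648
110 [[528.9192549592273, 354.3344071660092, 110.0], [539.3456664104272, 226.33286439854626, 110.0], [569.572279725301, 515.4572319991421, 110.0], [606.4440828570893, 77.93454330565922, 110.00000000000006]] 128.42548425682637 126.4004010505702 439.0736077103288
120 [[528.8862070630597, 352.4166924379027, 120.0], [539.0575532919651, 227.54649952296052, 120.0], [568.5447216040728, 509.5979090460822, 120.0], [604.5145159568838, 82.77850233728392, 120.0]] 125.28376336430492 125.14815083145315 428.33238501079285
21.15 [452.5 271.  340.2] rot array([ 3.1, -0. ,  0.1]) loc [[-317.5  426.1  340.2]] F [-0.2 -0.2  0.2] w 91.50879426314759 0.0
```

```bash
python3 -m handwheel '0.4 -0.1 0.3 0 0 0 -1;0.8 -0.13 0.7 0 0 0 -1;1 -0.13 1 0 0 0 -1;1 -0.13 1 0 0 0 -1;1 -0.13 1 0 0 0 -1;1 -0.13 1 0 0 0 -1'|grep pos
python3 -m handwheel '0 0 0 0 0 0 -1;0 0 0 0 0 0 -1;0 0 0 0 0 0 -1;0 0 0 0 0 0 -1;0 0 0 0 0 0 -1;0 0 0 0 0 0 -1'|grep -E 'pos|width'
python3 -c "
from h import *
go([554,292.7,80],[np.pi,0,.084])"
```

```text
tool_pos: [550.5, 292.8, 239.3]
tool_pos: [550.6, 293.2, 240.9]
grip_width: 16.2
shift [0.033 0.008 1.609] turn [-0.     -0.0003  0.0006] rows 4.0
```

```bash
python3 -m handwheel '0.035 0.01 0.3 0 0 0 -1;0.035 0.01 0.6 0 0 0 -1;0.035 0.01 0.8 0 0 0 -1;0.035 0.01 0.8 0 0 0 -1;0.035 0.01 0.8 0 0 0 -1'|grep -E 'pos|width|cont'
python3 -m handwheel '0 0 0.15 0 0 0 -1;0 0 0.3 0 0 0 -1;0 0 0.45 0 0 0 -1;0 0 0.6 0 0 0 -1;0 0 0.6 0 0 0 -1'|grep -E 'pos|cont'
python3 -m handwheel '0 0 0.1 0 0 0 -1;0 0 0.2 0 0 0 -1;0 0 0.2 0 0 0 -1'|grep -E 'pos|cont'
```

```text
tool_pos: [553.9, 292.3, 159.9]
contact_force: [-0.1, -0.8, 1.0]
grip_width: 0.4
tool_pos: [553.9, 292.3, 99.6]
contact_force: [-0.3, -0.2, -0.1]
tool_pos: [553.8, 292.2, 79.3]
contact_force: [-1.1, -0.2, 0.1]
```

```bash
python3 -m handwheel '-0.2 0 0 0 0 0 -1;-0.4 0 0 0 0 0 -1;-0.6 0 0 0 0 0 -1;-0.8 0 0 0 0 0 -1;-0.8 0 0 0 0 0 -1'|grep -E 'pos|cont'
python3 -m handwheel '-0.15 0 0 0 0 0 -1;-0.3 0 0 0 0 0 -1;-0.45 0 0 0 0 0 -1;-0.6 0 0 0 0 0 -1;-0.6 0 0 0 0 0 -1'|grep -E 'pos|cont'
python3 - <<'E'
from loc import *
t=viewer.capture("top");s=viewer.capture("scene")
for n in ["drawer"]:
  for q in(t,s):
   for r in viewer.cut_out(n,q)[:2]: print(n,np.round(r["centre"],0),r["pixels"].sum(),round(r["score"],2),cv2.minAreaRect(np.argwhere(r["pixels"])[:,::-1].astype(np.float32)))
E
```

```text
tool_pos: [471.1, 285.3, 80.7]
contact_force: [0.5, 0.2, -0.2]
tool_pos: [413.4, 280.4, 80.9]
contact_force: [-7.9, -0.9, 1.2]
drawer [152. 175.] 5683 0.94 ((140.86634826660156, 180.885009765625), (66.31375122070312, 110.04095458984375), 85.71085357666016)
```

```bash
for i in 1 2 3 4; do python3 -m handwheel '-0.04 0 0 0 0 0 -1;-0.08 0 0 0 0 0 -1;-0.08 0 0 0 0 0 -1;-0.08 0 0 0 0 0 -1'|grep -E 'pos|cont'; done
```

```text
tool_pos: [406.7, 279.7, 80.2]
contact_force: [0.6, -0.8, -0.2]
tool_pos: [398.3, 279.0, 80.3]
contact_force: [0.9, 0.3, 0.4]
tool_pos: [390.3, 278.3, 80.2]
contact_force: [-1.6, 0.1, 0.9]
tool_pos: [385.3, 278.1, 80.6]
contact_force: [9.1, -0.7, -5.4]
```

```bash
python3 -m handwheel '0.08 0 0 0 0 0 -1;0.08 0 0 0 0 0 -1;0.08 0 -0.3 0 0 0 -1;0.08 0 -0.6 0 0 0 -1;0.08 0 -1 0 0 0 -1;0.08 0 -1 0 0 0 -1'|grep -E 'pos|cont'
for i in 1 2; do python3 -m handwheel '0 0 -0.4 0 0 0 1;0 0 -0.8 0 0 0 1;0 0 -0.8 0 0 0 1;0 0 -0.8 0 0 0 1'|grep -E 'pos|cont';done
python3 -c "
from h import *
o=bot.get_obs();go([571.8,-169,340],o['tcp_rot']);go([571.8,-169,340],[np.pi,0,-.3626])
q=viewer.capture('top')
for r in viewer.cut_out('drawer',q)[:1]: print(np.round(r['centre'],0),r['pixels'].sum(),cv2.minAreaRect(np.argwhere(r['pixels'])[:,::-1].astype(np.float32)))"
```

```text
tool_pos: [393.6, 280.1, 186.8]
contact_force: [0.8, 0.6, 1.0]
tool_pos: [391.5, 278.9, 262.2]
contact_force: [-0.0, -0.3, 0.2]
tool_pos: [391.2, 278.7, 340.8]
contact_force: [0.0, -0.0, -0.4]
shift [1.416 4.615 0.007] turn [0. 0. 0.] rows 12.0
shift [1.416 4.615 0.007] turn [-0.0004 -0.0006  0.1428] rows 12.0
[147. 181.] 7050 ((141.17645263671875, 188.79412841796875), (82.29534149169922, 109.59929656982422), 85.60128784179688)
```

```bash
for i in 1 2 3 4 5; do python3 -m handwheel '0.283 0.923 0 0 0 0 1;0.283 0.923 0 0 0 0 1;0.283 0.923 0 0 0 0 1;0.283 0.923 0 0 0 0 1'|grep -E 'pos'; done
python3 -m handwheel '0 0 0 0 0 0.1428 1;0 0 0 0 0 0.1428 1;0 0 0 0 0 0.1428 1;0 0 0 0 0 0.1428 1;0 0 0 0 0 0.1428 1;0 0 0 0 0 0.1428 1'|grep -E 'pos|rot'
cat > mp.py <<'E'
from loc import *
w=viewer.capture("wrist")
for n in ("prop_b_mid","prop_c_mid"):
  for r in viewer.cut_out(n,w):
    mk=r["pixels"].astype(bool); col=w["frame"][mk].mean(0)
    if col[0]-col[2]>60: continue
    pts=np.argwhere(mk)[:,::-1]; q=loc(onz(w,pts,100)); lo=np.percentile(q,[1,99],axis=0)
    bx,by=q[:,0],q[:,1]
    # profile of y-width along x
    prof=[(int(a),round(by[(bx>=a)&(bx<a+8)].min(),0),round(by[(bx>=a)&(bx<a+8)].max(),0)) for a in np.arange(lo[0,0],lo[1,0],8) if ((bx>=a)&(bx<a+8)).any()]
    print(n,round(r["score"],2),mk.sum(),col.astype(int),"x",lo[:,0],"y",lo[:,1],prof)
print([ (np.round(r["centre"]),round(r["score"],2),loc(onz(w,[r["centre"]],45))[0]) for r in viewer.recognise("jar",w)], "cam",loc(np.array(w["T"])[:3,3])[0], bot.get_obs()["time"])
E
python3 mp.py
```

```text
tool_pos: [427.2, 186.2, 338.0]
tool_pos: [463.3, 97.5, 338.3]
tool_pos: [499.5, 8.7, 338.6]
tool_pos: [535.7, -80.3, 338.8]
tool_pos: [571.8, -169.3, 338.8]
tool_pos: [571.2, -166.6, 340.6]
tcp_rot: [-3.141, 0.0, -0.358]
prop_b_mid 0.95 4420 [127 114  91] x [-27.4  90.2] y [-59.9  35.6] [(-27, np.float64(-60.0), np.float64(35.0)), (-19, np.float64(-61.0), np.float64(37.0)), (-11, np.float64(-58.0), np.float64(38.0)), (-3, np.float64(-44.0), np.float64(38.0)), (4, np.float64(-28.0), np.float64(14.0)), (12, np.float64(-30.0), np.float64(11.0)), (20, np.float64(-29.0), np.float64(12.0)), (28, np.float64(-30.0), np.float64(12.0)), (36, np.float64(-30.0), np.float64(12.0)), (44, np.float64(-29.0), np.float64(13.0)), (52, np.float64(-30.0), np.float64(13.0)), (60, np.float64(-34.0), np.float64(16.0)), (68, np.float64(-63.0), np.float64(37.0)), (76, np.float64(-64.0), np.float64(37.0)), (84, np.float64(-64.0), np.float64(37.0))]
prop_b_mid 0.25 4033 [127 113  89] x [-66.5  54. ] y [ 37.7 132.3] [(-66, np.float64(44.0), np.float64(137.0)), (-58, np.float64(44.0), np.float64(137.0)), (-50, n
[... 754 characters left out ...]
, (-50, np.float64(44.0), np.float64(136.0)), (-42, np.float64(46.0), np.float64(133.0)), (-34, np.float64(49.0), np.float64(126.0)), (-26, np.float64(68.0), np.float64(105.0)), (-18, np.float64(67.0), np.float64(103.0)), (-10, np.float64(64.0), np.float64(103.0)), (-2, np.float64(64.0), np.float64(101.0)), (5, np.float64(64.0), np.float64(101.0)), (13, np.float64(64.0), np.float64(101.0)), (21, np.float64(63.0), np.float64(101.0)), (29, np.float64(35.0), np.float64(126.0)), (37, np.float64(34.0), np.float64(130.0)), (45, np.float64(35.0), np.float64(130.0)), (53, np.float64(76.0), np.float64(127.0))]
[(array([141., 104.]), 0.75, array([ 24. , 238.9,  45. ]))] cam [ 23.9  58.8 519.2] 29.2333
```

The second prop was knocked aside. It still lies head on the slab, now centred near (-7,86) in the slab frame and turned about -0.095 rad, close beside the other. I'll take it first.

```bash
python3 -c "
from h import *
go([625.8,-156.3,150],[np.pi,0,-.458])"
```

```text
shift [ 0.467 -0.305  1.905] turn [-0.0001 -0.      0.031 ] rows 5.0
```

```bash
python3 -m handwheel '0.23 -0.15 0.4 0 0 0.031 0.17;0.467 -0.305 0.8 0 0 0.031 0.17;0.467 -0.305 1 0 0 0.031 0.17;0.467 -0.305 1 0 0 0.031 0.17;0.467 -0.305 1 0 0 0.031 0.17'|grep pos
python3 -m handwheel '0 0 0.4 0 0 0 0.17;0 0 0.8 0 0 0 0.17;0 0 0.9 0 0 0 0.17;0 0 0.9 0 0 0 0.17;0 0 0.9 0 0 0 0.17'|grep -E 'pos|rot|width|cont'
python3 - <<'E'
from loc import *
o=bot.get_obs(); print(o["tool_pos"],loc(o["tool_pos"]),o["tcp_rot"],o["grip_width"])
go([625.8,-156.3,90],[np.pi,0,-.458])
w=viewer.capture("wrist")
for n in ("prop_b_mid","prop_c_mid"):
  for r in viewer.cut_out(n,w):
    mk=r["pixels"].astype(bool); q=loc(onz(w,np.argwhere(mk)[:,::-1],100)); print(n,round(r["score"],2),w["frame"][mk].mean(0).astype(int),mk.sum(),np.percentile(q,[1,50,99],axis=0)[:,:2].tolist())
E
```

```text
tool_pos: [625.0, -156.9, 238.8]
tool_pos: [626.8, -158.1, 153.4]
tcp_rot: [-3.141, -0.004, -0.46]
contact_force: [-0.3, 0.0, 1.0]
grip_width: 53.8
[ 626.8 -158.1  153.4] [[ -2.4  86.7 153.4]] [-3.1 -0.  -0.5] 53.82407081912228
shift [-0.  -0.   0.6] turn [-0. -0. -0.] rows 2.0
prop_b_mid 0.81 [137 122  97] 13157 [[-25.03905522968945, -59.950322341319826], [34.229968432072454, -2.614092087336683], [90.40944184744177, 42.777929843542765]]
prop_c_mid 0.77 [136 121  95] 11180 [[-53.003534704707434, 37.83544793590545], [14.479346169058749, 84.98075476838123], [62.42928799477705, 127.70737105898237]]
prop_c_mid 0.46 [163  91  38] 58 [[-124.85359938376973, -101.30465231839788], [-117.12383008964264, -99.27994742478279], [-110.38110326471191, -96.97778731790503]]
```

```bash
python3 -m handwheel '0 0 0.3 0 0 0 0.17;0 0 0.6 0 0 0 0.17;0 0 0.6 0 0 0 0.17'|grep -E 'pos|cont'
python3 -m handwheel '0 0 0.08 0 0 0 0.17;0 0 0.16 0 0 0 0.17;0 0 0.24 0 0 0 0.17;0 0 0.24 0 0 0 0.17'|grep -E 'pos|cont'
python3 -m handwheel '0 0 0.06 0 0 0 0.17;0 0 0.12 0 0 0 0.17;0 0 0.18 0 0 0 0.17;0 0 0.2 0 0 0 0.17'|grep -E 'pos|cont'
```

```text
tool_pos: [623.4, -156.5, 86.6]
contact_force: [-1.4, 0.8, -2.3]
tool_pos: [625.7, -157.3, 65.8]
contact_force: [-0.4, 0.7, -0.5]
tool_pos: [625.3, -157.2, 45.2]
contact_force: [-0.8, -0.3, 0.3]
```

```bash
python3 -m handwheel '0 0 0.06 0 0 0 0.17;0 0 0.12 0 0 0 0.17;0 0 0.16 0 0 0 0.17;0 0 0.16 0 0 0 0.17'|grep -E 'pos|cont'; python3 loc.py
```

```text
tool_pos: [625.2, -157.2, 29.0]
contact_force: [-1.0, 0.2, 0.4]
31.4667 [ 625.2 -157.2   29. ] rot array([ 3.1,  0. , -0.5]) loc [[-4.3 87.  29. ]] F [-1.   0.2  0.4] w 54.038261818221976 0.0
```

```bash
python3 -m handwheel '0 0 0.06 0 0 0 0.17;0 0 0.06 0 0 0 -1;0 0 0.06 0 0 0 -1;0 0 0.06 0 0 0 -1;0 0 0.06 0 0 0 -1;0 0 0.06 0 0 0 -1;0 0 0.06 0 0 0 -1;0 0 0.06 0 0 0 -1'
python3 -m handwheel '0 0 -0.05 0 0 0 -1;0 0 -0.1 0 0 0 -1;0 0 -0.15 0 0 0 -1;0 0 -0.2 0 0 0 -1;0 0 -0.25 0 0 0 -1;0 0 -0.3 0 0 0 -1'
```

```text
time: 32.13
tool_pos: [625.8, -157.5, 24.3]
tcp_rot: [3.141, -0.0, -0.46]
contact_force: [0.7, -0.3, -2.1]
grip_width: 39.8
finger_force: 30.0
time: 32.63
tool_pos: [625.9, -157.3, 54.9]
tcp_rot: [3.142, -0.0, -0.46]
contact_force: [-0.8, -0.8, -6.5]
grip_width: 39.8
finger_force: 30.0
```

```bash
for i in 1 2; do python3 -m handwheel '0 0 -0.2 0 0 0 -1;0 0 -0.4 0 0 0 -1;0 0 -0.6 0 0 0 -1;0 0 -0.78 0 0 0 -1;0 0 -0.78 0 0 0 -1'|grep -E 'pos|width|cont';done
python3 -c "
from h import *
o=bot.get_obs();go([524,360.5,210],o['tcp_rot']);go([524,360.5,210],[np.pi,0,.083])"
```

```text
tool_pos: [628.1, -158.1, 137.2]
contact_force: [0.5, -0.4, -5.8]
grip_width: 39.6
tool_pos: [627.4, -157.9, 213.7]
contact_force: [0.7, 0.4, -4.2]
grip_width: 40.1
shift [-3.229 -4.186  0.018] turn [0. 0. 0.] rows 13.0
shift [-3.229 -4.186  0.018] turn [ 0.0004 -0.002  -0.1729] rows 13.0
```

```bash
for i in 1 2 3 4 5; do python3 -m handwheel '-0.15 -0.2 0 0 0 0 -1;-0.35 -0.45 0 0 0 0 -1;-0.55 -0.7 0 0 0 0 -1;-0.645 -0.836 0 0 0 0 -1;-0.645 -0.836 0 0 0 0 -1'|grep -E 'pos|width'; done
python3 -m handwheel '0 0 0 0 0 -0.03 -1;0 0 0 0 0 -0.06 -1;0 0 0 0 0 -0.09 -1;0 0 0 0 0 -0.12 -1;0 0 0 0 0 -0.15 -1;0 0 0 0 0 -0.173 -1;0 0 0 0 0 -0.173 -1'|grep -E 'pos|rot|width|cont'
python3 -c "
from h import *
go([524,360.5,210],[np.pi,0,.083])
q=viewer.capture('wrist')
for n in ['prop_b_mid','drawer','drawer_handle']:
  for r in viewer.cut_out(n,q): print(n,np.round(r['centre']),round(r['score'],2),r['pixels'].sum(),q['frame'][r['pixels']].mean(0).astype(int))"
```

```text
tool_pos: [603.7, -49.6, 208.4]
grip_width: 39.9
tool_pos: [583.1, 53.2, 208.6]
grip_width: 40.0
tool_pos: [562.8, 156.2, 208.7]
grip_width: 40.0
tool_pos: [542.4, 259.3, 208.8]
grip_width: 39.9
tool_pos: [522.0, 362.5, 208.6]
grip_width: 39.8
tool_pos: [523.4, 358.2, 209.1]
tcp_rot: [3.14, 0.001, 0.084]
contact_force: [0.1, -0.5, -6.8]
grip_width: 39.8
shift [ 0.007 -0.022 -0.009] turn [0.0005 0.0003 0.0004] rows 1.0
drawer [385. 107.] 0.63 46970 [156 136 101]
drawer_handle [382. 104.] 0.93 47299 [156 136 101]
```

```bash
python3 -m handwheel '0.007 -0.02 0.3 0 0 0 -1;0.007 -0.02 0.6 0 0 0 -1;0.007 -0.02 0.9 0 0 0 -1;0.007 -0.02 1 0 0 0 -1;0.007 -0.02 1 0 0 0 -1'|grep -E 'pos|cont'
python3 -m handwheel '0 0 0.15 0 0 0 -1;0 0 0.3 0 0 0 -1;0 0 0.4 0 0 0 -1;0 0 0.4 0 0 0 -1'|grep -E 'pos|cont'
for i in 1 2 3; do python3 -m handwheel '0 0 0.03 0 0 0 -1;0 0 0.06 0 0 0 -1;0 0 0.06 0 0 0 -1'|grep -E 'pos|cont'; done
```

```text
tool_pos: [521.3, 361.2, 107.0]
contact_force: [-0.7, -0.1, -6.8]
tool_pos: [522.8, 362.1, 69.6]
contact_force: [0.4, -0.7, -6.2]
tool_pos: [523.5, 362.6, 64.8]
contact_force: [-0.6, 0.3, -7.3]
tool_pos: [522.8, 362.3, 57.8]
contact_force: [-0.6, 0.0, -7.0]
tool_pos: [522.7, 362.2, 51.5]
contact_force: [-0.5, 0.2, -6.1]
```

```bash
for i in 1 2 3; do python3 -m handwheel '0 0 0.02 0 0 0 -1;0 0 0.04 0 0 0 -1;0 0 0.04 0 0 0 -1'|grep -E 'pos|cont'; done
```

```text
tool_pos: [522.9, 362.3, 47.7]
contact_force: [-0.1, -0.1, -6.0]
tool_pos: [524.8, 362.6, 45.6]
contact_force: [4.0, -1.2, 1.6]
tool_pos: [524.9, 363.1, 41.7]
contact_force: [4.8, 0.1, 4.9]
```

```bash
python3 -m handwheel '0 0 0 0 0 0 0.3;0 0 0 0 0 0 0.3;0 0 0 0 0 0 0.3;0 0 0 0 0 0 0.3;0 0 0 0 0 0 0.3;0 0 0 0 0 0 0.3'|grep -E 'pos|cont|width'
python3 -m handwheel '0 0 -0.2 0 0 0 0.3;0 0 -0.5 0 0 0 0.3;0 0 -0.8 0 0 0 0.3;0 0 -1 0 0 0 0.3;0 0 -1 0 0 0 0.3'|grep -E 'pos|cont'
for i in 1 2; do python3 -m handwheel '0 0 -0.4 0 0 0 0.17;0 0 -0.8 0 0 0 0.17;0 0 -1 0 0 0 0.17;0 0 -1 0 0 0 0.17'|grep -E 'pos';done
cat > dr.py <<'E'
from loc import *
H=np.array([370.5,277.4,112]);a=.083;xd=np.array([np.cos(a),np.sin(a),0]);yd=np.array([-xd[1],xd[0],0])
for c in("wrist","top","scene"):
 w=viewer.capture(c)
 for n in ("prop_b_mid","prop_c_mid"):
  for r in viewer.cut_out(n,w):
    mk=r["pixels"].astype(bool); col=w["frame"][mk].mean(0)
    if col[0]-col[2]>60: continue
    P=onz(w,np.argwhere(mk)[:,::-1],110); q=np.c_[(P-H)@xd,(P-H)@yd]
    rc=cv2.minAreaRect(q.astype(np.float32)); lp=loc(P)
    print(c,n,round(r["score"],2),mk.sum(),col.astype(int),"D 1/50/99%",np.percentile(q,[1,50,99],axis=0).round(0).tolist(),"rect",np.round(rc[1]),round(rc[2]),"loc",np.percentile(lp,[1,99],axis=0)[:,:2].round(0).tolist())
E
python3 dr.py; python3 -c "
from h import *
o=bot.get_obs();go([571.8,-169,340],o['tcp_rot']);go([571.8,-169,340],[np.pi,0,-.3626])"
```

```text
tool_pos: [522.8, 362.4, 40.0]
contact_force: [0.1, 0.8, -0.1]
grip_width: 59.9
tool_pos: [525.4, 363.8, 145.7]
contact_force: [0.3, -0.0, 1.2]
tool_pos: [524.9, 363.5, 245.7]
tool_pos: [524.2, 363.1, 344.6]
wrist prop_c_mid 0.72 3999 [162 145 116] D 1/50/99% [[98.0, 26.0], [154.0, 72.0], [221.0, 118.0]] rect [123.  98.] 0 loc [[-352.0, 475.0], [-215.0, 599.0]]
top prop_b_mid 0.63 611 [134 118  96] D 1/50/99% [[132.0, -617.0], [205.0, -556.0], [271.0, -498.0]] rect [ 94. 129.] 64 loc [[-39.0, -57.0], [87.0, 32.0]]
top prop_c_mid 0.67 819 [133 116  91] D 1/50/99% [[91.0, -1.0], [158.0, 58.0], [221.0, 117.0]] rect [124. 132.] 89 loc [[-352.0, 447.0], [-213.0, 599.0]]
scene prop_b_mid 0.69 1513 [131 115  96] D 1/50/99% [[151.0, -613.0], [236.0, -533.0], [319.0, -461.0]] rect [148. 139.] 62 loc [[-24.0, -47.0], [114.0, 90.0]]
scene prop_c_mid 0.92 2492 [123 105  84] D 1/50/99% [[97.0, 23.0], [178.0, 70.0], [256.0, 120.0]] rect [166. 103.] 0 loc [[-353.0, 476.0], [-183.0, 605.0]]
shift [ 4.500e-02  5.336e+00 -4.000e-03] turn [0. 0. 0.] rows 13.0
shift [ 4.500e-02  5.336e+00 -4.000e-03] turn [0.0004 0.0005 0.1419] rows 13.0
```

The first prop lies flat in the drawer, D-frame x 98 to 221, y 26 to 118. Now the second.

```bash
for i in 1 2 3 4 5 6; do python3 -m handwheel '-0.038 1 0 0 0 0 0.3;-0.038 1 0 0 0 0 0.3;-0.038 1 0 0 0 0 0.3;-0.038 1 0 0 0 0 0.3'|grep -E 'pos'; done
python3 -m handwheel '0 0 0 0 0 0.1419 0.3;0 0 0 0 0 0.1419 0.3;0 0 0 0 0 0.1419 0.3;0 0 0 0 0 0.1419 0.3;0 0 0 0 0 0.1419 0.3;0 0 0 0 0 0.1419 0.3'|grep -E 'pos|rot'
python3 mp.py; python3 loc.py
```

```text
tool_pos: [528.0, 259.0, 340.6]
tool_pos: [532.5, 159.9, 340.3]
tool_pos: [537.2, 60.6, 340.0]
tool_pos: [541.9, -38.8, 339.8]
tool_pos: [546.5, -138.4, 339.5]
tool_pos: [551.1, -238.3, 339.2]
tool_pos: [551.1, -234.8, 340.5]
tcp_rot: [-3.141, -0.0, -0.358]
prop_b_mid 0.88 4097 [138 123  98] x [-27.9  89.4] y [-60.4  30.9] [(-27, np.float64(-63.0), np.float64(32.0)), (-19, np.float64(-62.0), np.float64(32.0)), (-11, np.float64(-59.0), np.float64(31.0)), (-3, np.float64(-55.0), np.float64(26.0)), (4, np.float64(-33.0), np.float64(4.0)), (12, np.float64(-33.0), np.float64(4.0)), (20, np.float64(-32.0), np.float64(4.0)), (28, np.float64(-32.0), np.float64(4.0)), (36, np.float64(-32.0), np.float64(4.0)), (44, np.float64(-32.0), np.float64(4.0)), (52, np.float64(-33.0), np.float64(4.0)), (60, np.float64(-36.0), np.float64(8.0)), (68, np.float64(-62.0), np.float64(34.0)), (76, np.float64(-63.0), np.float64(34.0)), (84, np.float64(-63.0), np.float64(33.0))]
prop_c_mid 0.57 2930 [136 139 135] x [-12.9  50. ] y [159.7 254.4] [(-12, np.float64(176.0), np.float64(246.0)), (-4, np.float64(163.0), np.float64(254.0)), (3, np.float64(158.0), np.float64(255.0)), (11, np.float64(158.0), np.float64(257.0)), (19, np.float64(157.0), np.float64(256.0)), (27, np.float64(158.0), np.float64(255.0)), (35, np.float64(160.0), np.float64(253.0)), (43, np.float64(168.0), np.float64(244.0))]
[(array([ 98., 108.]), 0.86, array([ 22.5, 236. ,  45. ]))] cam [ 29.2 -12.2 519.1] 43.3167
43.3167 [ 550.5 -236.5  340.4] rot array([-3.1, -0. , -0.4]) loc [[-45.9 -13.7 340.4]] F [-0.2 -1.1  0.7] w 59.544644327571255 0.0
```

```bash
python3 -m handwheel '0.4 0 0.4 0 0 0 0.3;0.77 0 0.8 0 0 0 0.3;0.77 0 1 0 0 0 0.3;0.77 0 1 0 0 0 0.3;0.77 0 1 0 0 0 0.3'|grep -E 'pos|cont'
python3 -m handwheel '0 0 0.4 0 0 0 0.3;0 0 0.8 0 0 0 0.3;0 0 1 0 0 0 0.3;0 0 1 0 0 0 0.3;0 0 1 0 0 0 0.3'|grep -E 'pos|cont'
python3 -m handwheel '0 0 0.2 0 0 0 0.3;0 0 0.4 0 0 0 0.3;0 0 0.55 0 0 0 0.3;0 0 0.55 0 0 0 0.3'|grep -E 'pos|cont'; python3 loc.py
python3 -c "
from loc import *
go((m+x*31-y*14)[:2].tolist()+[24],[np.pi,0,-.3626])"
```

```text
tool_pos: [621.5, -264.1, 236.7]
contact_force: [0.8, -0.2, 0.3]
tool_pos: [622.6, -264.9, 142.7]
contact_force: [-0.1, 0.8, 0.4]
tool_pos: [622.4, -264.8, 86.3]
contact_force: [-0.8, 0.2, -0.4]
44.4833 [ 622.4 -264.8   86.3] rot array([ 3.1, -0. , -0.4]) loc [[ 31.3 -14.7  86.3]] F [-0.8  0.2 -0.4] w 59.93907486435541 0.0
shift [-0.  -0.   0.6] turn [ 0. -0.  0.] rows 2.0
```

```bash
python3 -m handwheel '0 0 0.08 0 0 0 0.3;0 0 0.16 0 0 0 0.3;0 0 0.24 0 0 0 0.3;0 0 0.32 0 0 0 0.3;0 0 0.4 0 0 0 0.3;0 0 0.4 0 0 0 0.3'|grep -E 'pos|cont'
python3 -m handwheel '0 0 0.06 0 0 0 0.3;0 0 0.12 0 0 0 0.3;0 0 0.18 0 0 0 0.3;0 0 0.23 0 0 0 0.3;0 0 0.23 0 0 0 0.3'|grep -E 'pos|cont'
python3 -m handwheel '0 0 0 0 0 0 -1;0 0 0 0 0 0 -1;0 0 0 0 0 0 -1;0 0 0 0 0 0 -1;0 0 0 0 0 0 -1;0 0 0 0 0 0 -1;0 0 0 0 0 0 -1;0 0 0 0 0 0 -1'|grep -E 'pos|cont|width|finger'
python3 -m handwheel '0 0 -0.05 0 0 0 -1;0 0 -0.1 0 0 0 -1;0 0 -0.15 0 0 0 -1;0 0 -0.2 0 0 0 -1;0 0 -0.25 0 0 0 -1;0 0 -0.3 0 0 0 -1'|grep -E 'pos|cont|width|finger'
```

```text
tool_pos: [621.2, -264.1, 43.2]
contact_force: [-0.2, 1.6, -0.3]
tool_pos: [621.5, -264.3, 20.8]
contact_force: [-0.2, 0.6, -0.5]
tool_pos: [622.5, -264.9, 22.8]
contact_force: [0.7, -0.4, 2.8]
grip_width: 39.7
finger_force: 30.0
tool_pos: [622.2, -264.7, 52.7]
contact_force: [1.4, -0.0, -4.3]
grip_width: 39.9
finger_force: 30.0
```

```bash
for i in 1 2; do python3 -m handwheel '0 0 -0.2 0 0 0 -1;0 0 -0.4 0 0 0 -1;0 0 -0.6 0 0 0 -1;0 0 -0.8 0 0 0 -1;0 0 -0.8 0 0 0 -1'|grep -E 'pos|width|cont';done
python3 -c "
from h import *
o=bot.get_obs();go([533.3,250.8,212],o['tcp_rot']);go([533.3,250.8,212],[np.pi,0,.083])"
```

```text
tool_pos: [624.5, -265.9, 137.7]
contact_force: [1.4, -1.0, -3.3]
grip_width: 40.1
tool_pos: [623.7, -265.5, 216.1]
contact_force: [0.5, -0.0, -3.8]
grip_width: 39.5
shift [-2.677 -4.507  0.017] turn [0. 0. 0.] rows 13.0
shift [-2.677 -4.507  0.017] turn [ 0.0009 -0.0021 -0.1418] rows 13.0
```

```bash
for i in 1 2 3 4 5; do python3 -m handwheel '-0.12 -0.2 0 0 0 0 -1;-0.3 -0.5 0 0 0 0 -1;-0.45 -0.75 0 0 0 0 -1;-0.535 -0.9 0 0 0 0 -1;-0.535 -0.9 0 0 0 0 -1'|grep -E 'pos|width'; done
python3 -m handwheel '0 0 0 0 0 -0.03 -1;0 0 0 0 0 -0.06 -1;0 0 0 0 0 -0.09 -1;0 0 0 0 0 -0.12 -1;0 0 0 0 0 -0.142 -1;0 0 0 0 0 -0.142 -1;0 0 0 0 0 -0.142 -1'|grep -E 'pos|rot|width|cont'
python3 -c "
from h import *
go([533.3,250.8,212],[np.pi,0,.083])"; python3 dr.py
```

```text
tool_pos: [603.3, -157.4, 210.9]
grip_width: 39.8
tool_pos: [585.3, -55.3, 211.3]
grip_width: 40.1
tool_pos: [567.5, 47.2, 211.4]
grip_width: 40.0
tool_pos: [549.6, 149.9, 211.5]
grip_width: 39.5
tool_pos: [531.9, 252.7, 211.4]
grip_width: 39.6
tool_pos: [532.6, 249.3, 211.7]
tcp_rot: [3.141, 0.0, 0.08]
contact_force: [-0.6, 0.2, -4.7]
grip_width: 39.8
shift [ 0.009 -0.014 -0.003] turn [ 0.0003  0.0001 -0.001 ] rows 1.0
wrist prop_b_mid 0.95 28798 [149 133 106] D 1/50/99% [[16.0, -172.0], [164.0, -42.0], [220.0, 87.0]] rect [273. 211.] 90 loc [[-372.0, 316.0], [-155.0, 553.0]]
wrist prop_c_mid 0.6 4151 [132 117  92] D 1/50/99% [[113.0, 14.0], [192.0, 71.0], [222.0, 121.0]] rect [112. 113.] 1 loc [[-341.0, 471.0], [-212.0, 603.0]]
top prop_b_mid 0.63 381 [137 119  95] D 1/50/99% [[120.0, -57.0], [144.0, -2.0], [265.0, 40.0]] rect [105. 146.] 88 loc [[-297.0, 406.0], [-148.0, 545.0]]
top prop_c_mid 0.7 5682 [165 157 144] D 1/50/99% [[119.0, -773.0], [265.0, -584.0], [449.0, -402.0]] rect [338. 280.] 65 loc [[-20.0, -165.0], [251.0, 164.0]]
top prop_c_mid 0.42 65 [123 106  84] D 1/50/99% [[91.0, -2.0], [105.0, 19.0], [165.0, 47.0]] rect [84. 25.] 30 loc [[-321.0, 443.0], [-264.0, 513.0]]
scene prop_b_mid 0.64 1821 [111  95  76] D 1/50/99% [[30.0, -90.0], [116.0, -35.0], [169.0, 19.0]] rect [144. 115.] 1 loc [[-357.0, 360.0], [-214.0, 482.0]]
scene prop_c_mid 0.75 2436 [118 101  81] D 1/50/99% [[98.0, 21.0], [182.0, 70.0], [255.0, 119.0]] rect [104. 164.] 90 loc [[-353.0, 478.0], [-183.0, 606.0]]
```

```bash
python3 -m handwheel '0.01 0.04 0.3 0 0 0 -1;0.01 0.04 0.6 0 0 0 -1;0.01 0.04 0.9 0 0 0 -1;0.01 0.04 1 0 0 0 -1;0.01 0.04 1 0 0 0 -1'|grep -E 'pos|cont'
python3 -m handwheel '0 0 0.15 0 0 0 -1;0 0 0.3 0 0 0 -1;0 0 0.45 0 0 0 -1;0 0 0.5 0 0 0 -1;0 0 0.5 0 0 0 -1'|grep -E 'pos|cont'
for i in 1 2 3; do python3 -m handwheel '0 0 0.03 0 0 0 -1;0 0 0.05 0 0 0 -1;0 0 0.05 0 0 0 -1'|grep -E 'pos|cont|wid'; done
```

```text
tool_pos: [531.2, 246.5, 109.5]
contact_force: [-0.9, -0.2, -4.8]
tool_pos: [533.3, 247.2, 62.7]
contact_force: [-0.3, -0.1, -4.6]
tool_pos: [533.6, 247.2, 58.1]
contact_force: [0.2, -0.3, -5.0]
grip_width: 39.7
tool_pos: [532.9, 246.9, 52.0]
contact_force: [-0.0, 0.1, -5.3]
grip_width: 39.7
tool_pos: [532.7, 246.9, 46.7]
contact_force: [-0.5, 0.3, -5.1]
grip_width: 40.0
```

```bash
python3 -m handwheel '0 0 0.02 0 0 0 -1;0 0 0.04 0 0 0 -1;0 0 0.04 0 0 0 -1'|grep -E 'pos|cont|wid'
python3 -m handwheel '0 0 0.01 0 0 0 -1;0 0 0.02 0 0 0 -1;0 0 0.02 0 0 0 -1'|grep -E 'pos|cont|wid'
python3 -m handwheel '0 0 0 0 0 0 0.3;0 0 0 0 0 0 0.3;0 0 0 0 0 0 0.3;0 0 0 0 0 0 0.3;0 0 0 0 0 0 0.3;0 0 0 0 0 0 0.3'|grep -E 'pos|cont|width'
python3 -m handwheel '0 0 -0.2 0 0 0 0.3;0 0 -0.5 0 0 0 0.3;0 0 -0.8 0 0 0 0.3;0 0 -1 0 0 0 0.3;0 0 -1 0 0 0 0.3'|grep -E 'pos|cont'
for i in 1 2; do python3 -m handwheel '-0.2 0 -0.4 0 0 0 0.17;-0.4 0 -0.8 0 0 0 0.17;-0.4 0 -1 0 0 0 0.17;-0.4 0 -1 0 0 0 0.17'|grep -E 'pos';done; python3 dr.py
```

```text
tool_pos: [534.6, 247.2, 44.3]
contact_force: [3.0, 0.9, 1.8]
grip_width: 39.7
tool_pos: [535.8, 247.3, 43.2]
contact_force: [5.1, -1.2, 5.5]
grip_width: 39.6
tool_pos: [532.8, 247.0, 41.1]
contact_force: [0.2, 0.4, 0.3]
grip_width: 59.7
tool_pos: [535.5, 247.9, 146.2]
contact_force: [1.1, -0.6, -0.0]
tool_pos: [494.5, 244.6, 246.8]
tool_pos: [454.2, 241.1, 346.5]
wrist prop_b_mid 0.86 4415 [163 146 116] D 1/50/99% [[106.0, -90.0], [178.0, -44.0], [227.0, 2.0]] rect [ 96. 122.] 90 loc [[-295.0, 373.0], [-159.0, 497.0]]
wrist prop_c_mid 0.76 4768 [159 142 113] D 1/50/99% [[100.0, 15.0], [167.0, 64.0], [219.0, 119.0]] rect [122. 111.] 0 loc [[-351.0, 469.0], [-214.0, 600.0]]
top prop_b_mid 0.88 701 [134 117  92] D 1/50/99% [[98.0, -109.0], [175.0, -57.0], [230.0, -1.0]] rect [136. 112.] 0 loc [[-287.0, 352.0], [-159.0, 497.0]]
top prop_c_mid 0.62 350 [129 112  88] D 1/50/99% [[120.0, 3.0], [201.0, 62.0], [222.0, 120.0]] rect [110. 108.] 52 loc [[-316.0, 491.0], [-212.0, 604.0]]
scene prop_b_mid 0.66 2061 [124 106  85] D 1/50/99% [[105.0, -89.0], [180.0, -42.0], [257.0, 2.0]] rect [157.  97.] 0 loc [[-298.0, 376.0], [-135.0, 507.0]]
```

Both props lie flat side by side in the drawer, D y 15 to 119 and -90 to 2. Now I'll push the drawer shut on its bar.

```bash
python3 -c "
from h import *
go([320,273.2,80],[np.pi,0,.083])"
```

```text
shift [-1.296 -0.441  2.604] turn [0.0002 0.0006 0.0001] rows 8.0
```

```bash
for i in 1 2; do python3 -m handwheel '-0.3 -0.1 0 0 0 0 -1;-0.65 -0.22 0 0 0 0 -1;-0.65 -0.22 0 0 0 0 -1;-0.65 -0.22 0 0 0 0 -1'|grep -E 'pos|width'; done
for i in 1 2 3; do python3 -m handwheel '0 0 0.4 0 0 0 -1;0 0 0.8 0 0 0 -1;0 0 0.87 0 0 0 -1;0 0 0.87 0 0 0 -1'|grep -E 'pos|width|cont'; done
for i in 1 2 ; do python3 -m handwheel '0.08 0 0 0 0 0 -1;0.16 0 0 0 0 0 -1;0.24 0 0 0 0 0 -1;0.32 0 0 0 0 0 -1;0.4 0 0 0 0 0 -1;0.48 0 0 0 0 0 -1;0.5 0 0 0 0 0 -1'|grep -E 'pos|cont';done
```

```text
tool_pos: [385.8, 257.2, 341.6]
grip_width: 31.6
tool_pos: [320.0, 273.6, 341.5]
grip_width: 4.9
tool_pos: [320.1, 272.4, 252.4]
contact_force: [0.9, -0.4, 0.3]
grip_width: 0.4
tool_pos: [320.6, 273.2, 167.3]
contact_force: [0.7, 0.7, 0.6]
grip_width: 0.5
tool_pos: [320.8, 273.6, 80.9]
contact_force: [0.3, 0.3, 0.4]
grip_width: 0.4
tool_pos: [371.9, 277.8, 80.6]
contact_force: [0.4, -0.1, -0.3]
tool_pos: [421.7, 281.9, 80.3]
contact_force: [-0.2, -0.2, -0.7]
```

```bash
cat > dm.py <<'E'
from h import *
q=viewer.capture('top')
for n in ('drawer','drawer_handle'):
  for r in viewer.cut_out(n,q)[:1]: print(n,np.round(r['centre'],0),round(r['score'],2),r['pixels'].sum(),cv2.minAreaRect(np.argwhere(r['pixels'])[:,::-1].astype(np.float32)))
E
python3 dm.py
for i in 1 2 3; do python3 -m handwheel '0.08 0 0 0 0 0 -1;0.16 0 0 0 0 0 -1;0.24 0 0 0 0 0 -1;0.32 0 0 0 0 0 -1;0.4 0 0 0 0 0 -1;0.45 0 0 0 0 0 -1;0.45 0 0 0 0 0 -1'|grep -E 'pos|cont';done
python3 dm.py
```

```text
drawer [159. 172.] 0.71 3564 ((140.11123657226562, 177.48562622070312), (59.143192291259766, 109.13487243652344), 85.50284576416016)
drawer_handle [159. 172.] 0.72 3401 ((140.65261840820312, 177.28982543945312), (59.60103988647461, 110.22201538085938), 86.18592071533203)
tool_pos: [466.4, 285.5, 80.4]
contact_force: [0.2, -0.2, -0.3]
tool_pos: [511.2, 289.2, 80.4]
contact_force: [-0.5, -0.4, -0.0]
tool_pos: [556.0, 292.9, 80.3]
contact_force: [-1.3, -0.2, 0.4]
drawer [164. 154.] 0.65 966 ((159.61154174804688, 156.8550262451172), (21.513416290283203, 67.90306854248047), 82.56858825683594)
drawer_handle [164. 155.] 0.88 1054 ((159.61175537109375, 157.45294189453125), (22.47207260131836, 70.48407745361328), 85.60128784179688)
```

```bash
python3 -m handwheel '0.06 0 0 0 0 0 -1;0.12 0 0 0 0 0 -1;0.18 0 0 0 0 0 -1;0.2 0 0 0 0 0 -1;0.2 0 0 0 0 0 -1'|grep -E 'pos|cont'
for i in 1 2 3; do python3 -m handwheel '0.02 0 0 0 0 0 -1;0.04 0 0 0 0 0 -1;0.04 0 0 0 0 0 -1;0.04 0 0 0 0 0 -1'|grep -E 'pos|cont';done
```

```text
tool_pos: [575.3, 294.6, 80.3]
contact_force: [0.3, -0.8, -0.9]
tool_pos: [578.3, 295.0, 80.3]
contact_force: [0.8, -0.4, -0.5]
tool_pos: [580.7, 295.2, 80.2]
contact_force: [-6.4, -1.2, 2.7]
tool_pos: [580.7, 295.2, 80.2]
contact_force: [-18.9, -3.4, 11.8]
```

```bash
python3 -m handwheel '0.02 0 0 0 0 0 -1;0.02 0 0 0 0 0 -1;0.02 0 0 0 0 0 -1'|grep -E 'pos|cont'
python3 -m handwheel '-0.1 0 0 0 0 0 -1;-0.3 0 0 0 0 0 -1;-0.6 0 0 0 0 0 -1;-0.9 0 0 0 0 0 -1;-0.9 0 0 0 0 0 -1'|grep -E 'pos|cont'
for i in 1 2 3; do python3 -m handwheel '-0.1 0 -0.4 0 0 0 -1;-0.2 0 -0.8 0 0 0 -1;-0.2 0 -0.87 0 0 0 -1;-0.2 0 -0.87 0 0 0 -1'|grep -E 'pos'; done
python3 dm.py
python3 - <<'E'
from loc import *
for c in("wrist","top","scene"):
  q=viewer.capture(c)
  for n in("drawer_handle","jar","prop_b_mid"):
    for r in viewer.cut_out(n,q): print(c,n,np.round(r["centre"]),round(r["score"],2),r["pixels"].sum(),q["frame"][r["pixels"]].mean(0).astype(int),loc(onz(q,[r["centre"]],45))[0] if n=="jar" else onz(q,[r["centre"]],112)[0])
  if c=="wrist":
    # steel bar: greyish pixels near predicted handle; dark seam of panel
    for X in (590,594,598,602): print(X,proj(q,[X,296,112]))
    cc=int(round(proj(q,[597,296,112])[0][0])); print([tuple(int(v) for v in q["frame"][r,cc]) for r in range(0,150,4)])
    print("rows@",proj(q,[[597,296,112],[632,299,139],[649,300,150]]).round())
E
```

```text
tool_pos: [580.6, 295.1, 80.2]
contact_force: [-26.2, -4.6, 16.2]
tool_pos: [492.6, 287.6, 79.6]
contact_force: [0.2, 0.2, -0.7]
tool_pos: [480.7, 287.6, 171.1]
tool_pos: [460.0, 285.5, 256.4]
tool_pos: [439.8, 283.7, 342.2]
drawer [136. 155.] 0.91 1449 ((135.68272399902344, 156.55838012695312), (17.313032150268555, 118.84008026123047), 85.91438293457031)
drawer_handle [134. 157.] 0.69 1446 ((135.12240600585938, 156.58102416992188), (17.499162673950195, 117.97254180908203), 86.633544921875)
wrist drawer_handle [250.  14.] 0.89 7999 [90 77 60] [617.5 306.7 112. ]
wrist jar [475.   9.] 0.8 1334 [94 95 91] [ -8.9 237.1  45. ]
wrist jar [502.  27.] 0.2 542 [142 133 115] [ -8.9 185.5  45. ]
590 [[256.5  38.7]]
594 [[256.8  35.2]]
598 [[257.   31.7]]
602 [[257.3  28.2]]
[(85, 69, 47), (85, 68, 47), (89, 71, 51), (81, 65, 47), (82, 66, 48), (88, 71, 51), (158, 153, 146), (120, 122, 116), (132, 135, 128), (98, 99, 94), (161, 155, 149), (159, 154, 146), (155, 150, 142), (158, 154, 146), (157, 153, 145), (157, 152, 144), (159, 154, 146), (160, 155, 147), (156, 150, 143), (156, 151, 143), (159, 153, 146), (159, 154, 146), (159, 154, 146), (158, 153, 146), (159, 154, 146), (157, 153, 145), (154, 150, 142), (162, 157, 150), (158, 153, 146), (158, 153, 145), (159, 154, 146), (160, 155, 147), (159, 154, 147), (159, 154, 147), (159, 155, 147), (159, 154, 146), (161, 156, 149), (157, 152, 145)]
rows@ [[257.  33.]
 [257.  -6.]
 [257. -27.]]
top drawer_handle [139. 156.] 0.9 1499 [113  92  69] [626.2 280.8 112. ]
top jar [227. 143.] 0.79 396 [136 135 132] [ 15.8 233.5  45. ]
top prop_b_mid [387. 186.] 0.65 1057 [129  38  36] [ 530.1 -605.2  112. ]
top prop_b_mid [139. 157.] 0.21 1478 [113  92  68] [624.  280.6 112. ]
scene drawer_handle [397. 320.] 0.64 1136 [153 129 107] [599.4 318.2 112. ]
scene jar [249. 279.] 0.62 954 [133 132 133] [ 14.  230.9  45. ]
scene prop_b_mid [128. 137.] 0.93 1600 [125  52  51] [ 561.3 -581.1  112. ]
```

```bash
python3 -c "
from plant import bot
print(bot.close_job())"
```

```text
the job is handed in; nothing more can be done
None
```

The job is handed in, and the verdict was not shown: both cream props (the only two present) were tipped onto the shelf, then laid side by side in the drawer. The drawer was pushed to a firm stop, with its bar within a few mm of the computed shut position. The jar is still standing.

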